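Set up the turbine rotor bench

TASK

Lift the worn red rotor out of the bench and lay it in the grey tray, drop every turbine rotor that lies on the table into the slotted bearing stand of its own colour until both axle ends are fully home, and lay the straightedge flat on the table, flush against the bench plate's front edge (the long edge facing the robot) and about midway along it. Only when all that is done, push the fan lever over to on. Leave the multimeter, the locomotive and the mug where they are.

Things in the scene. Friction and masses are not known exactly. Their poses are not given: they have to be found in the camera images.
- rotor_blue_center (a point): Centre of loose blue turbine rotor, 220 g (absent in some runs). x along axle, ends alike. Axle 10 mm dia, 150 long. Grey hub 32 mm dia, |x| < 29: grip here, across the axle. Two blue 4-blade paddle wheels, |x| 28 to 48, tips 32 mm from the axis, blades 5 thick. On the table it lies on blade tips, axle level, axis 24 mm up; does not roll. Spins freely once seated.
- stand_blue_seat (a point): Seat of fixed blue-pronged bearing stand: where the rotor's centre is when both axle ends are on the slot floors; 91 mm above table. x: axle line, z up. Two plates at |x| 53 to 63, 40 wide, each with a slot 13 mm wide: floor 5 mm below this point, straight to 15 above, flared mouth to 32 above. Rotor end play 5 mm each way. Stands on the bench are 105 mm apart in y.
- rotor_orange_center (a point): Centre of loose orange turbine rotor, 220 g (absent in some runs). x along axle, ends alike. Axle 10 mm dia, 150 long. Grey hub 32 mm dia, |x| < 29: grip here, across the axle. Two orange 4-blade paddle wheels, |x| 28 to 48, tips 32 mm from the axis, blades 5 thick. On the table it lies on blade tips, axle level, axis 24 mm up; does not roll. Spins freely once seated.
- stand_orange_seat (a point): Seat of fixed orange-pronged bearing stand: where the rotor's centre is when both axle ends are on the slot floors; 91 mm above table. x: axle line, z up. Two plates at |x| 53 to 63, 40 wide, each with a slot 13 mm wide: floor 5 mm below this point, straight to 15 above, flared mouth to 32 above. Rotor end play 5 mm each way. Stands on the bench are 105 mm apart in y.
- rotor_green_center (a point): Centre of loose green turbine rotor, 220 g (absent in some runs). x along axle, ends alike. Axle 10 mm dia, 150 long. Grey hub 32 mm dia, |x| < 29: grip here, across the axle. Two green 4-blade paddle wheels, |x| 28 to 48, tips 32 mm from the axis, blades 5 thick. On the table it lies on blade tips, axle level, axis 24 mm up; does not roll. Spins freely once seated.
- stand_green_seat (a point): Seat of fixed green-pronged bearing stand: where the rotor's centre is when both axle ends are on the slot floors; 91 mm above table. x: axle line, z up. Two plates at |x| 53 to 63, 40 wide, each with a slot 13 mm wide: floor 5 mm below this point, straight to 15 above, flared mouth to 32 above. Rotor end play 5 mm each way. Stands on the bench are 105 mm apart in y.
- rotor_red_center (a point): Centre of loose red turbine rotor, 220 g (worn; always there, starts seated in a stand). x along axle, ends alike. Axle 10 mm dia, 150 long. Grey hub 32 mm dia, |x| < 29: grip here, across the axle. Two red 4-blade paddle wheels, |x| 28 to 48, tips 32 mm from the axis, blades 5 thick. On the table it lies on blade tips, axle level, axis 24 mm up; does not roll. Spins freely once seated.
- tray: Fixed grey open tray for the worn rotor, 194 (x) x 112 (y) x 25 mm high, walls and floor 4 to 5 mm thick. Origin: centre of its underside, on the table. Inside 186 x 104 mm: a rotor lies in it with its axle along x, axis about 29 mm above the table.
- bench: Aluminium bench plate, fixed, 230 mm (x) by 320 mm (y) by 16 mm thick. Origin: centre of its underside, on the table. Its front edge, 320 mm long, is at x = -115 in its frame and faces the robot (turned by up to 0.15 rad). It carries the three stands, whose uprights begin 87 mm behind the front edge.
- straightedge_center (a point): Centre of the loose steel straightedge (300 g), 27.5 mm above its underside. Blade 200 (local x) x 30 (y) x 14 mm thick, z up; on it a centred yellow rib 90 mm long (x), 14 wide (y), 14 to 55 mm above the underside: grip it across. Both long edges are alike. When flush, its centre is 130 mm in front of the bench's origin.
- fan_lever (a joint): Toggle lever of the fan, red: 0 = off, leaning towards the robot; 1.0 rad = on, leaning away from it. Stays where it is left; light friction; a push of a few newtons on its tip moves it.
- fan_lever_tip (a point): Centre of the 26 mm ball on the lever's handle (moves with it), 92 to 102 mm above the table. The handle is 80 mm long from its pivot; it swings in the vertical plane through the x direction of fan_lever_base: the tip moves about 77 mm in all, rising a little in mid-swing.
- fan_lever_base: Grey block under the fan lever, fixed, 70 x 50 x 25 mm, lever pivot 22 mm up. Origin at the centre of its underside; local +x is the way the lever is pushed to switch on.
- multimeter: Yellow multimeter lying left of the bench, 85 x 170 x 40 mm, loose: leave alone.
- loco: Green model locomotive behind the rotors, 55 x 165 x 93 mm, loose: leave alone.
- mug: Blue mug near the robot, 80 mm wide, 90 mm tall, loose: leave alone.
Things that resemble listed ones, but are neither listed nor needed, are in the scene too. Leave any purple or yellow look-alike of the part that bears rotor_orange_center alone.

How it is judged:
By the outcome, as a careful person would: the job done as asked, in the order asked, and still so for the second after the job is handed in, with the robot touching nothing.
Of rotor_blue, rotor_orange, rotor_green only 2 to 3 are there at a start; the rules pass over those that are not, and their reading is None.
At some moment in a run one of straightedge may be knocked a few centimetres aside while the robot is not near it.
Once in a run the grip may slacken for a moment while it holds something.
It also fails if it takes over 208 s, if anything falls off the work surface, if the arm or the gripper's body presses on something with over 40 N, if the wrist force passes 120 N, or if a joint passes its speed limit or range.

ROBOT

A 7-joint arm with a two-finger parallel gripper is mounted at the origin on the work surface. World frame = base frame: x ahead of the robot, y to its left, z up, the work surface at z = 0. Lengths are in m, angles in rad, forces in N, time in s.
With the tool pointing down it reaches from about 0.4 to 0.875 m from the base axis. Payload 6.5 kg.
Tool frame: the origin (TCP) lies midway between the tips of the shut fingers; the grasp point (between the pads) lies hold_point_z behind it (hold_point_z is the distance from the TCP to the grasp point, in m); z points along the fingers, y is the direction in which the jaws open and shut (so a half turn about z gives the same grasp; the last joint's range is limited). The gripper opens to 85 mm and grips with 20 to 120 N. Pads are 22 mm wide; open, the fingers measure 114 mm over their backs; the gripper's body (76 mm by 85 mm) begins 54 mm behind the grasp point. The pads swing forward as they close: fully open they stand 13 mm farther back than shut.
Start: joints at [1.245, 0.536, -0.004, 1.538, 0.003, 1.067, -0.071], TCP at [0.167, -0.628, 0.231] pointing down, gripper open.
Joint ranges: [-2.7, 2.7], [-0.37, 2.16], [-1.27, 1.26], [0.24, 2.4], [-1.31, 4.45], [0.19, 1.91], [-2.76, 2.76]. Speed limits (rad/s): [2.39, 2.39, 3.14, 3.14, 3.14, 3.14, 3.14].

INTERFACE

Orientations are given as a unit quaternion [x, y, z, w].
In Python, from cell import * gives the robot as it stands.
- The arm moves only by the tool carry_out, never from a script. Its argument "series" is a list of rows, each a list of 7 numbers: the opening, from -1 (shut) to 1 (fully open), then the shift along the tool's x, y, z in mm, then the turn, a rotation vector about the tool's x, y, z in rad. In form: [[grip, x, y, z, rx, ry, rz], ...]. A call has 1 to 12 rows; each row is the pose to reach, as a shift and turn from the pose commanded when the call began, along the tool's axes at that moment; what a row does not reach only later rows make up. A row lasts 1/8 s, in which the tool goes at most 62.5 mm and 10.7 degrees, less where a joint would pass 70% of its speed; a pose out of reach is approached as far as the arm can. A call with a gripper value outside its range is refused whole. The fingers move at their own pace and stop on an object; the grip force is fixed at half the most. Time passes only in rows, so rows that repeat a pose let the fingers close. It gives the time, the measured TCP pose, the force and the opening at its end, in the units of the state.
- get_state(): the state, without advancing time (a new reading comes with each control period).
- read_camera(name): name is "scene" or "top"; returns a dict with "pixels" (420x560x3 uint8, red, green, blue), "depth" (420x560 float32, m along the optical axis (not along the pixel's ray), 0 where there is no reading), "fx", "fy", "cx", "cy" (pixels), "pose" (4x4, takes a point from camera to world coordinates). Camera axes: x right, y down, z forward; pixel columns grow to the right and rows downward; lengths in m; the calibration is good to about 2 mm. A picture is of the moment at which its call begins.
- job_done(): hands the job in, once; it reports no verdict.
The state is a dict: "time": time; "joint_pos": joint angles; "qvel": joint speeds; "effort": joint torques, N m; "position": TCP position; "ee_rot": TCP orientation; "contact_force": force on the tool from outside, world axes, zero at the start; "ft_torque": the same for the moment, N m; "width": opening from 0.0 (shut) to 1.0 (fully open).
Only numpy, scipy, OpenCV 4.12 (cv2) and the standard library are available. Lean on these libraries where they do the work, as an engineer would, in place of code of your own. Each camera call takes 0.05 s, during which the arm holds its last target. There are 200 camera calls.

## Working session

There is one attempt and no reset: what is moved stays moved. The work goes in short steps, Python scripts to look and compute and a tool call to move; the robot and the scene stay as the last step left them, time stands still between calls to the robot, and variables do not carry over. Pictures are saved under pics/ and viewed, about 12 in all and at most 16, crops included, and the job is handed in when it is done.

Besides the shell and the picture viewer there is one more tool, called after "Emit:" as name(argument=value, ...), one argument or row to a line, values as JSON. carry_out: Moves the arm, as the interface text tells. Its arguments: {"type":"object","properties":{"series":{"type":"array"}},"required":["series"]}

```bash
mkdir -p pics; ls
python3 - <<'E'
from cell import *
import cv2
s=get_state();print({k:s[k] for k in('time','position','ee_rot','joint_pos','width')})
for n in('scene','top'):
    c=read_camera(n);cv2.imwrite(f'pics/{n}0.png',c['pixels'][:,:,::-1]);print(n,c['fx'],c['cx'],c['cy'],c['pose'])
E
```

```text
pics
{'time': 0.0, 'position': array([ 0.1667776 , -0.62759588,  0.23040681]), 'ee_rot': array([ 9.91572376e-01,  1.29551019e-01, -1.88590487e-04, -8.49483891e-04]), 'joint_pos': array([ 1.24481804,  0.53719001, -0.00443889,  1.53884961,  0.00263024,
        1.06729886, -0.07123258]), 'width': 0.9984027703295231}
scene 446.6268253900237 284.49410327428694 213.85282941167486 [[ 0.82599511  0.28738044 -0.48491707  1.09981079]
 [ 0.56305814 -0.46096569  0.68591265 -0.81624471]
 [-0.02641225 -0.839597   -0.5425673   0.71085105]
 [ 0.          0.          0.          1.        ]]
top 412.8349656197409 277.55504456847035 206.66473217280097 [[-0.0061935  -0.99404754  0.10877098  0.37385296]
 [-0.99992373  0.00731871  0.0099486  -0.06868344]
 [-0.01068545 -0.10870106 -0.99401705  1.45743651]
 [ 0.          0.          0.          1.        ]]
```

View pics/top0.png

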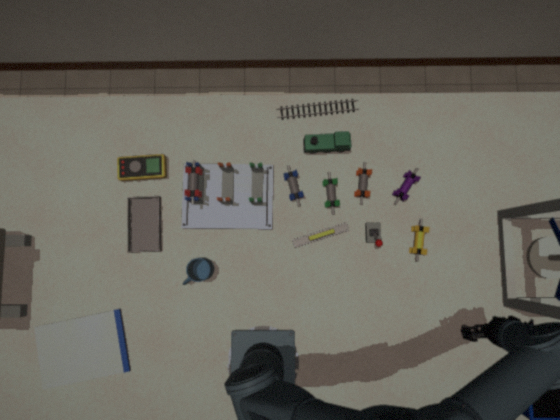

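View pics/scene0.png

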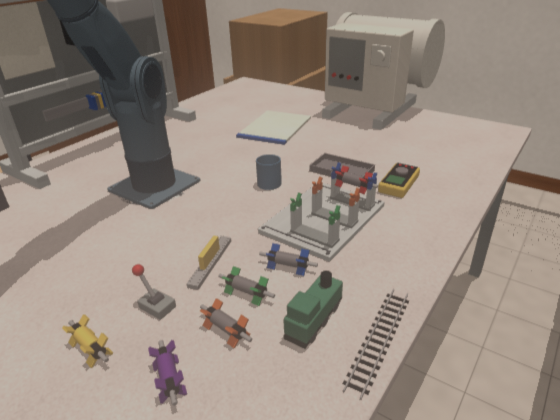

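The top view (up = +x, left = +y) shows the red rotor at (194,183) in the left, blue-pronged stand, with the orange and green stands to its right at (227,183) and (258,183). The loose rotors are blue (293,185), green (332,193) and orange (363,183); the purple and yellow ones are decoys. The straightedge is at (321,235), the lever at (375,238), the tray at (145,223) and the mug at (200,270).

```bash
cat > h.py <<'E'
from cell import *
import cell, cv2, numpy as np
from scipy.spatial.transform import Rotation as R
def cloud(c):
    v,u=np.mgrid[:420,:560]; z=c['depth']
    P=np.stack([(u-c['cx'])/c['fx']*z,(v-c['cy'])/c['fy']*z,z],-1)
    return P@c['pose'][:3,:3].T+c['pose'][:3,3]
def plane(c,uv,h):
    uv=np.atleast_2d(uv); d=np.c_[(uv[:,0]-c['cx'])/c['fx'],(uv[:,1]-c['cy'])/c['fy'],np.ones(len(uv))]@c['pose'][:3,:3].T
    o=c['pose'][:3,3]; return o+d*((h-o[2])/d[:,2])[:,None]
def hsv(c): return cv2.cvtColor(c['pixels'],cv2.COLOR_RGB2HSV)
HUE={'blue':(105,125),'orange':(4,16),'green':(50,85),'red':(0,4),'yellow':(20,34),'purple':(130,160)}
def blobs(c,col,amin=6,smin=90,vmin=30):
    lo,hi=HUE[col];H=hsv(c)
    m=cv2.inRange(H,(lo,smin,vmin),(hi,255,255))
    if col=='red': m|=cv2.inRange(H,(172,smin,vmin),(180,255,255))
    n,l,s,ce=cv2.connectedComponentsWithStats(m)
    P=cloud(c)
    return [(ce[i].round(1),s[i,4],np.median(P[l==i],0).round(4),P[l==i][:,2].max().round(3)) for i in range(1,n) if s[i,4]>=amin]
def go(p,yaw,grip=None):
    """tool-frame shift (mm) and z turn to reach TCP world p with tool x at world yaw (pointing down)"""
    s=get_state();r=R.from_quat(s['ee_rot']);m=r.as_matrix()
    t=np.arctan2(m[1,0],m[0,0]);d=(yaw-t+np.pi/2)%np.pi-np.pi/2
    tgt=R.from_euler('z',t+d)*R.from_euler('x',np.pi)
    print('shift',(m.T@(np.array(p)-s['position'])*1000).round(1),'turn',(r.inv()*tgt).as_rotvec().round(3),'now',s['position'].round(4),'yaw',t.round(3),'w',round(s['width'],3))
E
python3 - <<'E'
from h import *
print([k for k in dir(cell) if not k.startswith('__')], getattr(cell,'hold_point_z',None))
for n in('top','scene'):
    c=read_camera(n)
    for k in HUE:
        for b in blobs(c,k):
            if 0.4<b[2][0]<0.9 and -.6<b[2][1]<.4: print(n,k,b[0],b[1],b[2],b[3])
E
```

```text
['MotionError', 'get_state', 'hold_point_z', 'job_done', 'read_camera'] 0.0187
top blue [188.5 164. ] 8 [0.6655 0.2397 0.1139] 0.124
top blue [196.9 164.1] 8 [0.6641 0.2116 0.1166] 0.128
top blue [294.4 173.4] 20 [ 0.6455 -0.1142  0.0415] 0.049
top blue [286.4 175.8] 18 [ 0.635  -0.0847  0.0453] 1.457
top blue [300.1 194.1] 22 [ 0.5722 -0.1324  0.0423] 0.049
top blue [292.  196.4] 25 [ 0.5645 -0.1047  0.0411] 0.05
top blue [195.5 198.2] 10 [0.5504 0.2129 0.1189] 0.125
top blue [187.7 198.4] 7 [0.5508 0.2395 0.1126] 0.121
top orange [220.2 164.4] 16 [0.663  0.1344 0.1141] 0.124
top orange [228.5 164.5] 14 [0.6632 0.1069 0.1141] 0.125
top orange [359.1 171.5] 44 [ 0.6507 -0.3397  0.0406] 0.053
top orange [368.4 171.9] 38 [ 0.6478 -0.3716  0.0423] 0.051
top orange [357.5 192.8] 50 [ 0.5763 -0.3323  0.0389] 0.049
top orange [366.5 193.4] 41 [ 0.5734 -0.3635  0.0393] 0.054
top orange [227.5 198.9] 17 [0.5469 0.1093 0.1117] 0.124
top orange [219.4 198.8] 12 [0.5479 0.1353 0.1137] 0.122
top green [336.7 134.7] 6 [ 0.7669 -0.2575  0.0923] 0.097
top green [345. 138.] 6 [ 0.7547 -0.2844  0.094
[... 1785 characters left out ...]
342.4 170.1] 72 [0.5717 0.2383 0.1079] 0.115
scene red [365.8 176.8] 72 [0.6471 0.2351 0.1084] 0.123
scene red [338.5 182.6] 45 [0.5701 0.2102 0.0752] 0.083
scene red [362.5 189.4] 43 [0.6492 0.2097 0.076 ] 0.083
scene red [137.4 269.4] 93 [ 0.4086 -0.3918  0.0987] 0.108
scene yellow [400.3 182.5] 193 [0.7097 0.3518 0.0317] 0.711
scene yellow [399.8 193.4] 8 [0.7126 0.3451 0.0146] 0.02
scene yellow [207.4 246.8] 123 [ 0.4371 -0.2093  0.0542] 0.059
scene yellow [ 84.2 335.8] 662 [ 0.4092 -0.5451  0.0391] 0.711
scene yellow [108.9 350.2] 16 [ 0.4588 -0.528   0.008 ] 0.711
scene yellow [ 90.4 360.8] 58 [ 0.4494 -0.5647  0.01  ] 0.016
scene purple [165.4 364.7] 61 [ 0.599  -0.5045  0.0397] 0.042
```

Run:
```python
from h import *
go([.608,.2265,.20],-.013)
c=read_camera('top');P=cloud(c);H=hsv(c)
def rect(m,z,name):
    cs,_=cv2.findContours(m,cv2.RETR_EXTERNAL,cv2.CHAIN_APPROX_NONE)
    for k in cs:
        if cv2.contourArea(k)<60: continue
        Q=plane(c,k[:,0].astype(float),z)[:,:2]
        print(name,cv2.contourArea(k),cv2.minAreaRect((Q*1000).astype(np.float32)))
def win(m,u0,v0,u1,v1): o=np.zeros_like(m);o[v0:v1,u0:u1]=m[v0:v1,u0:u1];return o
for nm,w,z in(('tray',(120,185,168,262),.025),('bench',(172,150,282,240),.016),('straight',(285,215,355,255),.014),('lever',(360,215,388,252),.025)):
    u0,v0,u1,v1=w; bg=np.median(P[v0:v1,u0:u1][...,2])
    print(nm,'HSV',H[(v0+v1)//2,(u0+u1)//2])
    m=((P[...,2]>{'tray':.012,'bench':.009,'straight':.007,'lever':.012}[nm])&(P[...,2]<.2)).astype(np.uint8)*255
    rect(win(m,*w),z,nm)
for b in blobs(c,'green',4,50): 
    if b[0][0]<280 and b[0][0]>240: print(b)
for col in(185,205,235,265): print(col,[ (v,*P[v,col].round(3)[[0,2]]) for v in range(222,236,1)][::2])
```

```text
shift [ 645.9 -712.2   31.4] turn [-0.001  0.     0.273] now [ 0.1669 -0.6278  0.2308] yaw 0.26 w 1.001
tray HSV [12 35 95]
tray 1757.5 ((475.08502197265625, 413.2008361816406), (194.1615753173828, 116.08372497558594), 1.9243024587631226)
bench HSV [23 21 96]
bench 5747.5 ((578.1360473632812, 121.73695373535156), (323.2307434082031, 241.32247924804688), 88.90276336669922)
straight HSV [ 30 139 132]
straight 433.5 ((434.2558288574219, -203.4427490234375), (33.9593505859375, 201.94915771484375), 18.94830322265625)
lever HSV [ 0 26 59]
lever 306.0 ((432.94708251953125, -385.2653503417969), (84.4920883178711, 54.99533462524414), 2.7219443321228027)
(array([251.5, 164.5]), np.int32(14), array([0.6615, 0.0303, 0.1165]), np.float64(0.124))
(array([259.7, 165. ]), np.int32(18), array([0.6595, 0.003 , 0.1136]), np.float64(0.123))
(array([251.1, 199.3]), np.int32(15), array([0.5462, 0.0315, 0.1143]), np.float64(0.125))
(array([259.4, 199.4]), np.int32(15), array([0.5455, 0.005 , 0.1183]), np.float64(0.124))
185 [(222, np.float64(0.48), np.float64(0.015)), (224, np.float64(0.473), np.float64(0.
[... 491 characters left out ...]
loat64(-0.003)), (234, np.float64(0.438), np.float64(0.003))]
235 [(222, np.float64(0.479), np.float64(0.018)), (224, np.float64(0.472), np.float64(0.011)), (226, np.float64(0.465), np.float64(0.014)), (228, np.float64(0.458), np.float64(0.014)), (230, np.float64(0.451), np.float64(0.003)), (232, np.float64(0.444), np.float64(0.005)), (234, np.float64(0.437), np.float64(0.005))]
265 [(222, np.float64(0.478), np.float64(0.01)), (224, np.float64(0.471), np.float64(0.018)), (226, np.float64(0.464), np.float64(0.015)), (228, np.float64(0.457), np.float64(0.013)), (230, np.float64(0.451), np.float64(0.001)), (232, np.float64(0.444), np.float64(0.003)), (234, np.float64(0.437), np.float64(0.003))]
```

Emit:
carry_out(
  series=[
    [1,646,-712,0,0,0,0.27],
    [1,646,-712,0,0,0,0.27],
    [1,646,-712,0,0,0,0.27],
    [1,646,-712,0,0,0,0.27],
    [1,646,-712,0,0,0,0.27],
    [1,646,-712,0,0,0,0.27],
    [1,646,-712,0,0,0,0.27],
    [1,646,-712,0,0,0,0.27],
    [1,646,-712,0,0,0,0.27],
    [1,646,-712,0,0,0,0.27],
    [1,646,-712,0,0,0,0.27],
    [1,646,-712,0,0,0,0.27],
  ],
)

```text
time: 1.75
position: [0.5121, 0.0398, 0.2315]
ee_rot: [1.0, -0.005, 0.0, 0.0]
contact_force: [0.9, -0.9, 0.6]
width: 0.999
```

```bash
python3 -c "
from h import *
go([.608,.2265,.074],-.018)"
```

```text
shift [  93.8 -187.8  157.5] turn [ 0.    -0.001  0.007] now [0.5121 0.0398 0.2315] yaw -0.011 w 0.999
```

Emit:
carry_out(
  series=[
    [1,47,-94,0,0,0,-0.007],
    [1,94,-188,0,0,0,-0.007],
    [1,94,-188,0,0,0,-0.007],
    [1,94,-188,0,0,0,-0.007],
    [1,94,-188,0,0,0,-0.007],
    [1,94,-188,40,0,0,-0.007],
    [1,94,-188,80,0,0,-0.007],
    [1,94,-188,80,0,0,-0.007],
  ],
)

```text
time: 2.75
position: [0.6048, 0.2221, 0.1484]
ee_rot: [1.0, -0.002, -0.003, 0.002]
contact_force: [-0.5, -0.6, 1.6]
width: 0.999
```

Run:
```python
from h import *
go([.608,.2265,.074],-.018)
a=read_camera('scene')['pixels'];b=read_camera('top')['pixels']
im=np.hstack([cv2.resize(a[110:230,270:430],(400,300),interpolation=2),cv2.resize(b[120:240,140:300],(400,300),interpolation=2)])
cv2.imwrite('pics/a1.png',im[:,:,::-1])
```

```text
shift [ 3.6 -4.7 74.4] turn [0.004 0.006 0.013] now [0.6048 0.2221 0.1484] yaw -0.005 w 0.999
```

View pics/a1.png

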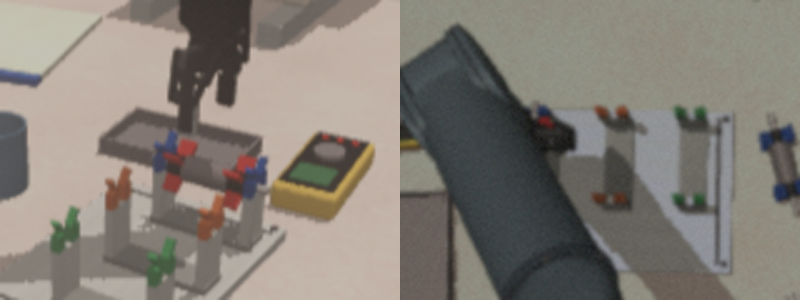

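The fingers sit just above the red hub in the blue stand, at left-crop (215,110). Now down and grip.

Emit:
carry_out(
  series=[
    [1,2,-2,30,0,0,0.01],
    [1,2,-2,60,0,0,0.01],
    [1,2,-2,76,0,0,0.01],
    [1,2,-2,76,0,0,0.01],
    [1,2,-2,76,0,0,0.01],
    [-1,2,-2,76,0,0,0.01],
    [-1,2,-2,76,0,0,0.01],
    [-1,2,-2,76,0,0,0.01],
    [-1,2,-2,76,0,0,0.01],
    [-1,2,-2,76,0,0,0.01],
    [-1,2,-2,76,0,0,0.01],
    [-1,2,-2,76,0,0,0.01],
  ],
)

```text
time: 4.35
position: [0.6095, 0.2273, 0.0758]
ee_rot: [1.0, -0.007, 0.0, -0.0]
contact_force: [-0.8, -0.4, 4.7]
width: 0.36
```

```bash
python3 -c "
from h import *
print(get_state()['contact_force'])
go([.608,.2265,.15],-.018)
go([.475,.413,.15],0.01)"
```

```text
[-0.80675317 -0.3722194   4.74239283]
shift [ -1.5   0.8 -74.2] turn [-0.    -0.001  0.005] now [0.6095 0.2273 0.0758] yaw -0.013 w 0.36
shift [-136.9 -183.9  -74.3] turn [-0.    -0.001 -0.023] now [0.6095 0.2273 0.0758] yaw -0.013 w 0.36
```

Emit:
carry_out(
  series=[
    [-1,0,0,-40,0,0,0],
    [-1,0,0,-80,0,0,0],
    [-1,0,0,-85,0,0,0],
    [-1,-34,-46,-85,0,0,0],
    [-1,-68,-92,-85,0,0,-0.01],
    [-1,-102,-138,-85,0,0,-0.02],
    [-1,-137,-184,-85,0,0,-0.02],
    [-1,-137,-184,-85,0,0,-0.02],
    [-1,-137,-184,-85,0,0,-0.02],
    [-1,-137,-184,-85,0,0,-0.02],
  ],
)

```text
time: 5.6
position: [0.4757, 0.4109, 0.1593]
ee_rot: [1.0, 0.002, -0.0, 0.001]
contact_force: [0.5, -0.4, -1.3]
width: 0.355
```

Run:
```python
from h import *
print(get_state()['contact_force'])
go([.475,.413,.017],.01)
a=read_camera('scene')['pixels']
cv2.imwrite('pics/a2.png',cv2.resize(a[80:230,250:450],(600,450),interpolation=2)[:,:,::-1])
```

```text
[ 0.52961546 -0.3914785  -1.34323776]
shift [ -0.6  -2.4 142.3] turn [ 0.002  0.001 -0.006] now [0.4757 0.4109 0.1593] yaw 0.004 w 0.355
```

View pics/a2.png

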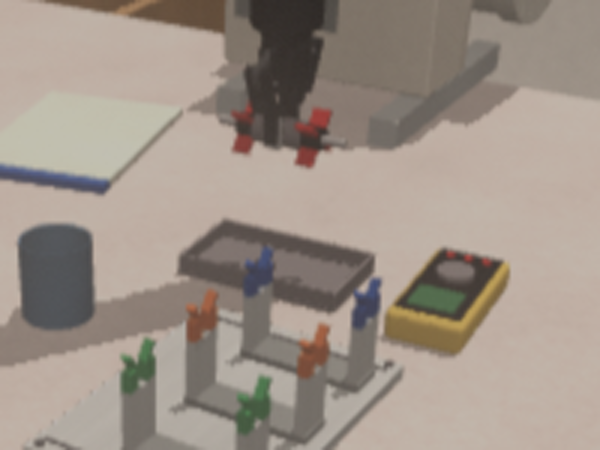

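Emit:
carry_out(
  series=[
    [-1,0,-2,45,0,0,0],
    [-1,0,-2,90,0,0,0],
    [-1,0,-2,120,0,0,0],
    [-1,0,-2,132,0,0,0],
    [-1,0,-2,138,0,0,0],
    [-1,0,-2,142,0,0,0],
    [-1,0,-2,142,0,0,0],
    [-1,0,-2,142,0,0,0],
  ],
)

```text
time: 6.65
position: [0.475, 0.4153, 0.0191]
ee_rot: [1.0, 0.003, 0.0, -0.0]
contact_force: [-0.1, 0.7, -1.9]
width: 0.355
```

Run:
```python
from h import *
go([.475,.413,.017],.01)
```

```text
shift [-0.1  2.3  2.1] turn [-0.001 -0.001 -0.003] now [0.475  0.4153 0.0191] yaw 0.007 w 0.355
```

Emit:
carry_out(
  series=[
    [-1,0,0,4,0,0,0],
    [-1,0,0,4,0,0,0],
    [0.2,0,0,4,0,0,0],
    [0.2,0,0,4,0,0,0],
    [0.2,0,0,4,0,0,0],
    [0.2,0,0,-30,0,0,0],
    [0.2,0,0,-90,0,0,0],
    [0.2,0,0,-160,0,0,0],
    [1,0,0,-180,0,0,0],
    [1,0,0,-180,0,0,0],
  ],
)

```text
time: 7.9
position: [0.4758, 0.4161, 0.2009]
ee_rot: [1.0, 0.003, 0.002, -0.002]
contact_force: [0.8, 0.5, -0.3]
width: 0.982
```

Run:
```python
from h import *
for b in blobs(read_camera('scene'),'red',10): print(b)
go([.604,-.109,.2],.26)
```

```text
(array([333.2,  74.7]), np.int32(12), array([0.1917, 0.8528, 0.1793]), np.float64(0.186))
(array([332.8, 155.6]), np.int32(45), array([0.4377, 0.4277, 0.045 ]), np.float64(0.053))
(array([353. , 160.8]), np.int32(53), array([0.5134, 0.4259, 0.044 ]), np.float64(0.053))
(array([329.4, 165.8]), np.int32(27), array([0.4345, 0.3986, 0.0132]), np.float64(0.12))
(array([350.1, 171.2]), np.int32(36), array([0.5141, 0.4012, 0.0133]), np.float64(0.025))
(array([137.4, 269.3]), np.int32(97), array([ 0.4078, -0.391 ,  0.0993]), np.float64(0.106))
shift [125.6 524.9  -1.5] turn [-0.001 -0.001 -0.253] now [0.4749 0.4151 0.1988] yaw 0.007 w 1.001
```

Emit:
carry_out(
  series=[
    [1,126,525,0,0,0,-0.25],
    [1,126,525,0,0,0,-0.25],
    [1,126,525,0,0,0,-0.25],
    [1,126,525,0,0,0,-0.25],
    [1,126,525,0,0,0,-0.25],
    [1,126,525,0,0,0,-0.25],
    [1,126,525,0,0,0,-0.25],
    [1,126,525,0,0,0,-0.25],
    [1,126,525,0,0,0,-0.25],
    [1,126,525,0,0,0,-0.25],
    [1,126,525,0,0,0,-0.25],
    [1,126,525,0,0,0,-0.25],
  ],
)

```text
time: 9.45
position: [0.6038, -0.1071, 0.1977]
ee_rot: [0.992, 0.129, -0.001, -0.001]
contact_force: [-0.1, 0.9, -0.6]
width: 0.999
```

Run:
```python
from h import *
go([.604,-.109,.008],.26)
```

```text
shift [-1.000e-01  2.200e+00  1.897e+02] turn [-0.001  0.001 -0.   ] now [ 0.6038 -0.1071  0.1977] yaw 0.26 w 0.999
```

Emit:
carry_out(
  series=[
    [1,0,2,50,0,0,0],
    [1,0,2,100,0,0,0],
    [1,0,2,150,0,0,0],
    [1,0,2,175,0,0,0],
    [1,0,2,188,0,0,0],
    [1,0,2,188,0,0,0],
    [-1,0,2,188,0,0,0],
    [-1,0,2,188,0,0,0],
    [-1,0,2,188,0,0,0],
    [-1,0,2,188,0,0,0],
    [-1,0,2,188,0,0,0],
    [-1,0,2,188,0,0,0],
  ],
)

```text
time: 10.95
position: [0.6055, -0.1113, 0.0113]
ee_rot: [0.992, 0.128, 0.001, 0.0]
contact_force: [-1.9, -0.3, 6.7]
width: 0.352
```

Run:
```python
from h import *
go([.604,-.109,.17],.26)
for b in blobs(read_camera('scene'),'blue',6): print(b)
```

```text
shift [  -0.7   -2.5 -158.7] turn [ 0.001 -0.001 -0.003] now [ 0.6055 -0.1113  0.0113] yaw 0.257 w 0.352
(array([103.2,  98.5]), np.int32(25), array([-0.3808,  0.1381,  0.1899]), np.float64(0.212))
(array([ 91.7, 101.8]), np.int32(102), array([-0.389 ,  0.0947,  0.188 ]), np.float64(0.711))
(array([242.7, 134.8]), np.int32(12), array([0.0074, 0.4597, 0.0126]), np.float64(0.016))
(array([337.8, 165.9]), np.int32(14), array([0.5515, 0.239 , 0.1117]), np.float64(0.12))
(array([373.9, 176.1]), np.int32(8), array([0.667 , 0.2373, 0.1109]), np.float64(0.711))
(array([304.2, 253.2]), np.int32(47), array([ 0.6401, -0.0894,  0.0404]), np.float64(0.048))
(array([299.7, 260.6]), np.int32(13), array([ 0.6498, -0.1257,  0.046 ]), np.float64(0.048))
(array([300.6, 271.1]), np.int32(38), array([ 0.6486, -0.1185,  0.0087]), np.float64(0.015))
```

Emit:
carry_out(
  series=[
    [-1,0,0,-30,0,0,0],
    [-1,0,0,-80,0,0,0],
    [-1,0,0,-130,0,0,0],
    [-1,0,0,-170,0,0,0],
    [-1,0,0,-170,0,0,0],
  ],
)

```text
time: 11.62
position: [0.6067, -0.1114, 0.1834]
ee_rot: [0.992, 0.128, 0.003, 0.001]
contact_force: [0.3, 0.3, -3.2]
width: 0.351
```

Run:
```python
from h import *
go([.608,.227,.181],-.018)
```

```text
shift [  87.1 -327.     2.1] turn [ 0.002 -0.006  0.275] now [ 0.6067 -0.1114  0.1834] yaw 0.257 w 0.351
```

Emit:
carry_out(
  series=[
    [-1,87,-327,0,0,0,0.275],
    [-1,87,-327,0,0,0,0.275],
    [-1,87,-327,0,0,0,0.275],
    [-1,87,-327,0,0,0,0.275],
    [-1,87,-327,0,0,0,0.275],
    [-1,87,-327,0,0,0,0.275],
    [-1,87,-327,0,0,0,0.275],
    [-1,87,-327,0,0,0,0.275],
    [-1,87,-327,0,0,0,0.275],
    [-1,87,-327,0,0,0,0.275],
  ],
)

```text
time: 12.88
position: [0.6061, 0.2259, 0.1801]
ee_rot: [1.0, -0.01, -0.0, 0.0]
contact_force: [0.4, 0.0, -2.6]
width: 0.358
```

Run:
```python
from h import *
go([.608,.227,.081],-.018)
c=read_camera('scene')
for b in blobs(c,'blue',6): 
    if b[2][0]>.3: print(b)
cv2.imwrite('pics/a3.png',cv2.resize(c['pixels'][90:230,270:430],(640,560),interpolation=2)[:,:,::-1])
```

```text
shift [ 1.9 -1.2 99.1] turn [ 0.001  0.    -0.002] now [0.6061 0.2259 0.1801] yaw -0.02 w 0.358
(array([368.4, 143.3]), np.int32(43), array([0.647 , 0.2364, 0.2091]), np.float64(0.711))
(array([364.2, 157. ]), np.int32(22), array([0.6466, 0.2073, 0.1776]), np.float64(0.182))
(array([337.5, 165.7]), np.int32(11), array([0.5509, 0.2396, 0.1124]), np.float64(0.119))
(array([374., 176.]), np.int32(9), array([0.6681, 0.2354, 0.1121]), np.float64(0.117))
```

View pics/a3.png

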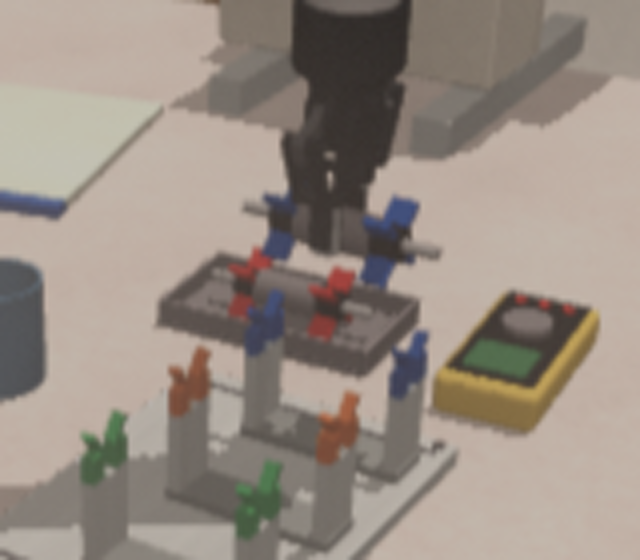

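The blue rotor is held level above the blue stand at crop (345,235), and the red one lies in the tray. Lowering.

Emit:
carry_out(
  series=[
    [-1,1,-1,40,0,0,0],
    [-1,1,-1,55,0,0,0],
    [-1,1,-1,65,0,0,0],
    [-1,1,-1,75,0,0,0],
    [-1,1,-1,85,0,0,0],
    [-1,1,-1,93,0,0,0],
    [-1,1,-1,99,0,0,0],
    [-1,1,-1,102,0,0,0],
    [-1,1,-1,102,0,0,0],
  ],
)

```text
time: 14.05
position: [0.607, 0.2284, 0.0784]
ee_rot: [1.0, -0.009, 0.0, -0.0]
contact_force: [-0.1, 0.2, -2.8]
width: 0.351
```

Run:
```python
from h import *
s=get_state();print(s['contact_force'],s['ft_torque'])
go([.607,.227,.078],-.018)
```

```text
[-0.12313007  0.23879335 -2.80131061] [-0.0087643  -0.01268561 -0.02492586]
shift [0.  1.4 0.4] turn [-0. -0. -0.] now [0.607  0.2284 0.0784] yaw -0.018 w 0.351
```

Emit:
carry_out(
  series=[
    [-1,0,0,2,0,0,0],
    [-1,0,0,2,0,0,0],
    [0.3,0,0,2,0,0,0],
    [0.3,0,0,2,0,0,0],
    [0.3,0,0,2,0,0,0],
    [0.3,0,0,-20,0,0,0],
    [0.3,0,0,-60,0,0,0],
    [0.3,0,0,-110,0,0,0],
    [1,0,0,-120,0,0,0],
    [1,0,0,-120,0,0,0],
  ],
)

```text
time: 15.3
position: [0.6073, 0.2284, 0.1998]
ee_rot: [1.0, -0.009, 0.001, -0.0]
contact_force: [0.7, 0.2, -0.5]
width: 1.0
```

Run:
```python
from h import *
for b in blobs(read_camera('scene'),'blue',6):
    if b[2][0]>.3: print(b)
go([.578,-.239,.198],.089)
```

```text
(array([337.9, 165.9]), np.int32(12), array([0.5521, 0.238 , 0.1127]), np.float64(0.116))
(array([344. , 168.5]), np.int32(29), array([0.57  , 0.2427, 0.108 ]), np.float64(0.111))
(array([367.8, 175.5]), np.int32(34), array([0.6476, 0.2391, 0.1084]), np.float64(0.122))
(array([373.9, 176. ]), np.int32(10), array([0.6675, 0.2375, 0.1106]), np.float64(0.118))
shift [-2.000e+01  4.674e+02  4.000e-01] turn [ 0.     0.    -0.107] now [0.6065 0.228  0.1982] yaw -0.018 w 1.0
```

Emit:
carry_out(
  series=[
    [1,-20,467,0,0,0,-0.107],
    [1,-20,467,0,0,0,-0.107],
    [1,-20,467,0,0,0,-0.107],
    [1,-20,467,0,0,0,-0.107],
    [1,-20,467,0,0,0,-0.107],
    [1,-20,467,0,0,0,-0.107],
    [1,-20,467,0,0,0,-0.107],
    [1,-20,467,0,0,0,-0.107],
    [1,-20,467,0,0,0,-0.107],
    [1,-20,467,0,0,0,-0.107],
    [1,-20,467,0,0,0,-0.107],
  ],
)

```text
time: 16.73
position: [0.5786, -0.2361, 0.1978]
ee_rot: [0.999, 0.046, -0.0, -0.001]
contact_force: [-0.8, 0.0, -0.9]
width: 1.001
```

Run:
```python
from h import *
go([.578,-.239,.010],.089)
```

```text
shift [ -0.7   3.  187.8] turn [-0.001  0.001  0.003] now [ 0.5786 -0.2361  0.1978] yaw 0.092 w 1.001
```

Emit:
carry_out(
  series=[
    [1,0,2,50,0,0,0],
    [1,0,2,100,0,0,0],
    [1,0,2,150,0,0,0],
    [1,0,2,175,0,0,0],
    [1,0,2,188,0,0,0],
    [1,0,2,188,0,0,0],
    [-1,0,2,188,0,0,0],
    [-1,0,2,188,0,0,0],
    [-1,0,2,188,0,0,0],
    [-1,0,2,188,0,0,0],
    [-1,0,2,188,0,0,0],
    [-1,0,2,188,0,0,0],
  ],
)

```text
time: 18.23
position: [0.5791, -0.2406, 0.0113]
ee_rot: [0.999, 0.044, 0.001, 0.0]
contact_force: [-1.6, 0.4, 5.4]
width: 0.353
```

Emit:
carry_out(
  series=[
    [-1,0,0,-30,0,0,0],
    [-1,0,0,-80,0,0,0],
    [-1,0,0,-130,0,0,0],
    [-1,0,0,-170,0,0,0],
    [-1,0,0,-170,0,0,0],
  ],
)

```text
time: 18.85
position: [0.5805, -0.2411, 0.1837]
ee_rot: [0.999, 0.044, 0.003, 0.001]
contact_force: [0.7, 0.2, -3.1]
width: 0.352
```

Run:
```python
from h import *
go([.603,.0185,.181],-.018)
```

```text
shift [  45.4 -256.6    2.2] turn [ 0.002 -0.006  0.107] now [ 0.5805 -0.2411  0.1837] yaw 0.089 w 0.352
```

Emit:
carry_out(
  series=[
    [-1,46,-257,0,0,0,0.107],
    [-1,46,-257,0,0,0,0.107],
    [-1,46,-257,0,0,0,0.107],
    [-1,46,-257,0,0,0,0.107],
    [-1,46,-257,0,0,0,0.107],
    [-1,46,-257,0,0,0,0.107],
    [-1,46,-257,0,0,0,0.107],
    [-1,46,-257,0,0,0,0.107],
    [-1,46,-257,0,0,0,0.107],
  ],
)

```text
time: 19.98
position: [0.6015, 0.0185, 0.1802]
ee_rot: [1.0, -0.01, -0.0, 0.0]
contact_force: [0.1, 0.2, -2.5]
width: 0.355
```

Run:
```python
from h import *
c=read_camera('scene')
go([.603,.0185,.078],-.018)
for b in blobs(c,'green',6,70): 
    if .5<b[2][0]<.7 and -.1<b[2][1]: print(b)
cv2.imwrite('pics/a4.png',cv2.resize(c['pixels'][100:260,230:430],(640,512),interpolation=2)[:,:,::-1])
```

```text
shift [  1.5   0.3 102.3] turn [ 0.     0.    -0.001] now [0.6016 0.0188 0.1803] yaw -0.019 w 0.353
(array([296.4, 168.7]), np.int32(7), array([ 0.5662, -0.0051,  0.2138]), np.float64(0.215))
(array([328.4, 173.5]), np.int32(85), array([0.6416, 0.0275, 0.2096]), np.float64(0.216))
(array([297.1, 180.2]), np.int32(36), array([0.5634, 0.001 , 0.1781]), np.float64(0.184))
(array([394.8, 179.1]), np.int32(66), array([0.679 , 0.3788, 0.0392]), np.float64(0.042))
(array([323.4, 188.5]), np.int32(52), array([ 6.40e-01, -6.00e-04,  1.78e-01]), np.float64(0.185))
(array([298.1, 197.3]), np.int32(21), array([0.5491, 0.0276, 0.1103]), np.float64(0.12))
(array([292.8, 204. ]), np.int32(8), array([0.5495, 0.001 , 0.1039]), np.float64(0.107))
(array([334.8, 214.3]), np.int32(65), array([0.6646, 0.0233, 0.1042]), np.float64(0.122))
(array([331.1, 212.7]), np.int32(7), array([ 0.6646, -0.0028,  0.1191]), np.float64(0.122))
```

View pics/a4.png

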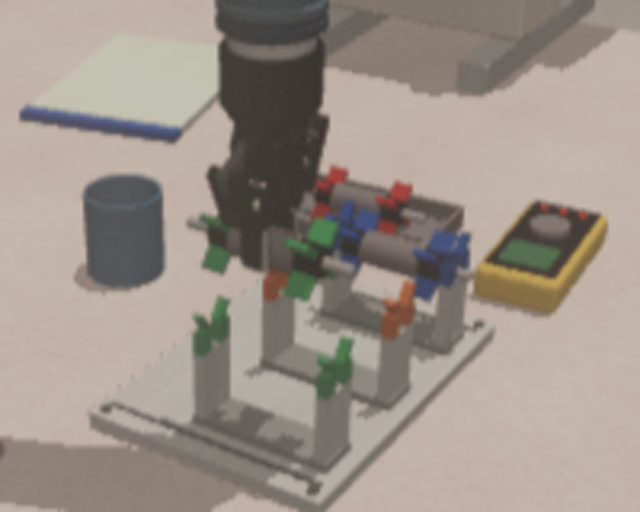

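The green rotor is above the green stand at crop (270,250), and the blue one is seated. Lowering.

Emit:
carry_out(
  series=[
    [-1,3,0,40,0,0,0],
    [-1,3,0,55,0,0,0],
    [-1,3,0,65,0,0,0],
    [-1,3,0,75,0,0,0],
    [-1,3,0,85,0,0,0],
    [-1,3,0,93,0,0,0],
    [-1,3,0,99,0,0,0],
    [-1,3,0,102,0,0,0],
    [-1,3,0,104,0,0,0],
    [-1,3,0,104,0,0,0],
  ],
)

```text
time: 21.28
position: [0.6044, 0.0193, 0.0779]
ee_rot: [1.0, -0.009, -0.0, 0.0]
contact_force: [-6.5, -3.0, 11.8]
width: 0.347
```

Run:
```python
from h import *
go([.603,.0185,.078],-.018)
for b in blobs(read_camera('scene'),'green',6,70): 
    if .5<b[2][0]<.67 and -.1<b[2][1]: print(b)
```

```text
shift [-1.4  0.9 -0.1] turn [ 0.001  0.    -0.   ] now [0.6044 0.0193 0.0779] yaw -0.018 w 0.347
(array([294.8, 203.6]), np.int32(31), array([ 0.5504, -0.0011,  0.1058]), np.float64(0.116))
(array([330.5, 215.1]), np.int32(186), array([0.6586, 0.0061, 0.1032]), np.float64(0.711))
(array([298.4, 215. ]), np.int32(37), array([0.5672, 0.0018, 0.0752]), np.float64(0.082))
(array([323.6, 213.3]), np.int32(19), array([ 0.6452, -0.0046,  0.111 ]), np.float64(0.116))
```

Emit:
carry_out(
  series=[
    [0.3,0,0,-1,0,0,0],
    [0.3,0,0,-1,0,0,0],
    [0.3,0,0,-1,0,0,0],
    [0.3,0,0,-20,0,0,0],
    [0.3,0,0,-60,0,0,0],
    [0.3,0,0,-110,0,0,0],
    [1,0,0,-120,0,0,0],
    [1,0,0,-120,0,0,0],
  ],
)

```text
time: 22.32
position: [0.605, 0.0197, 0.1975]
ee_rot: [1.0, -0.009, 0.001, -0.0]
contact_force: [0.4, -0.2, -0.8]
width: 1.0
```

Run:
```python
from h import *
for b in blobs(read_camera('scene'),'green',6,70): 
    if .5<b[2][0]<.67 and -.1<b[2][1]: print(b)
go([.612,-.352,.198],-.105)
```

```text
(array([300.3, 200.3]), np.int32(88), array([0.5604, 0.0276, 0.1069]), np.float64(0.711))
(array([330.4, 215.1]), np.int32(180), array([0.6586, 0.0066, 0.1041]), np.float64(0.711))
(array([298.6, 215.1]), np.int32(35), array([0.5664, 0.0015, 0.0752]), np.float64(0.082))
(array([323.8, 213.5]), np.int32(17), array([ 0.6456, -0.0029,  0.1103]), np.float64(0.114))
shift [ 14.6 371.4  -1.8] turn [0.    0.    0.087] now [0.6041 0.0196 0.1961] yaw -0.018 w 1.002
```

Emit:
carry_out(
  series=[
    [1,14,371,0,0,0,0.087],
    [1,14,371,0,0,0,0.087],
    [1,14,371,0,0,0,0.087],
    [1,14,371,0,0,0,0.087],
    [1,14,371,0,0,0,0.087],
    [1,14,371,0,0,0,0.087],
    [1,14,371,0,0,0,0.087],
    [1,14,371,0,0,0,0.087],
    [1,14,371,0,0,0,0.087],
    [1,14,371,0,0,0,0.087],
  ],
)

```text
time: 23.62
position: [0.6122, -0.3499, 0.1962]
ee_rot: [0.999, -0.051, -0.0, -0.0]
contact_force: [0.2, -0.8, -0.4]
width: 1.003
```

Run:
```python
from h import *
go([.612,-.352,.010],-.105)
```

```text
shift [  0.    2.3 186.2] turn [-0.001  0.     0.002] now [ 0.6122 -0.3499  0.1962] yaw -0.103 w 1.003
```

Emit:
carry_out(
  series=[
    [1,0,2,50,0,0,0],
    [1,0,2,100,0,0,0],
    [1,0,2,150,0,0,0],
    [1,0,2,175,0,0,0],
    [1,0,2,186,0,0,0],
    [1,0,2,186,0,0,0],
    [-1,0,2,186,0,0,0],
    [-1,0,2,186,0,0,0],
    [-1,0,2,186,0,0,0],
    [-1,0,2,186,0,0,0],
    [-1,0,2,186,0,0,0],
    [-1,0,2,186,0,0,0],
  ],
)

```text
time: 25.12
position: [0.6123, -0.3541, 0.0113]
ee_rot: [0.999, -0.053, 0.001, 0.0]
contact_force: [-1.2, 0.3, 6.3]
width: 0.351
```

Emit:
carry_out(
  series=[
    [-1,0,0,-30,0,0,0],
    [-1,0,0,-80,0,0,0],
    [-1,0,0,-130,0,0,0],
    [-1,0,0,-170,0,0,0],
    [-1,0,0,-170,0,0,0],
  ],
)

```text
time: 25.75
position: [0.6135, -0.3544, 0.1837]
ee_rot: [0.999, -0.053, 0.003, 0.001]
contact_force: [0.1, -0.0, -2.5]
width: 0.353
```

Run:
```python
from h import *
go([.606,.1230,.181],-.018)
```

```text
shift [ -57.6 -473.9    1.4] turn [ 0.002 -0.006 -0.087] now [ 0.6135 -0.3544  0.1837] yaw -0.105 w 0.353
```

Emit:
carry_out(
  series=[
    [-1,-57,-474,0,0,0,-0.087],
    [-1,-57,-474,0,0,0,-0.087],
    [-1,-57,-474,0,0,0,-0.087],
    [-1,-57,-474,0,0,0,-0.087],
    [-1,-57,-474,0,0,0,-0.087],
    [-1,-57,-474,0,0,0,-0.087],
    [-1,-57,-474,0,0,0,-0.087],
    [-1,-57,-474,0,0,0,-0.087],
    [-1,-57,-474,0,0,0,-0.087],
    [-1,-57,-474,0,0,0,-0.087],
    [-1,-57,-474,0,0,0,-0.087],
    [-1,-57,-474,0,0,0,-0.087],
  ],
)

```text
time: 27.25
position: [0.6047, 0.1223, 0.1799]
ee_rot: [1.0, -0.01, -0.0, 0.0]
contact_force: [0.7, -0.2, -2.3]
width: 0.354
```

Run:
```python
from h import *
c=read_camera('scene')
go([.606,.123,.078],-.018)
for b in blobs(c,'orange',8,100): 
    if .5<b[2][0]<.7 and -.1<b[2][1]: print(b)
cv2.imwrite('pics/a5.png',cv2.resize(c['pixels'][100:260,230:430],(640,512),interpolation=2)[:,:,::-1])
```

```text
shift [  1.3  -0.3 102.1] turn [ 0.     0.    -0.002] now [0.6048 0.1227 0.1801] yaw -0.02 w 0.353
(array([320.7, 154.3]), np.int32(23), array([0.5716, 0.1022, 0.2104]), np.float64(0.215))
(array([349.6, 158.6]), np.int32(98), array([0.6452, 0.128 , 0.2076]), np.float64(0.217))
(array([319.7, 165.1]), np.int32(55), array([0.5664, 0.1048, 0.176 ]), np.float64(0.185))
(array([345.5, 172. ]), np.int32(64), array([0.6435, 0.1041, 0.1763]), np.float64(0.185))
(array([317.1, 185.4]), np.int32(97), array([0.5519, 0.1269, 0.1029]), np.float64(0.12))
(array([354., 197.]), np.int32(110), array([0.6673, 0.1116, 0.1033]), np.float64(0.121))
```

View pics/a5.png

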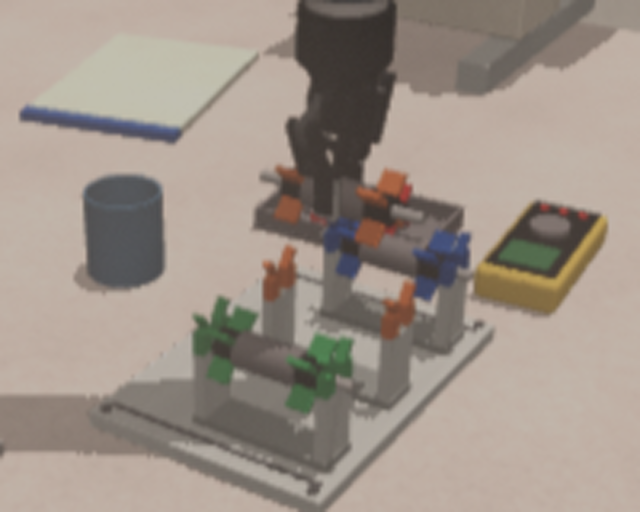

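The green rotor is seated, and the orange one is held above its stand at crop (340,200). Lowering.

Emit:
carry_out(
  series=[
    [-1,3,0,40,0,0,0],
    [-1,3,0,55,0,0,0],
    [-1,3,0,65,0,0,0],
    [-1,3,0,75,0,0,0],
    [-1,3,0,85,0,0,0],
    [-1,3,0,93,0,0,0],
    [-1,3,0,99,0,0,0],
    [-1,3,0,102,0,0,0],
    [-1,3,0,103,0,0,0],
    [-1,3,0,103,0,0,0],
  ],
)

```text
time: 28.55
position: [0.6075, 0.124, 0.0781]
ee_rot: [1.0, -0.009, -0.0, 0.0]
contact_force: [-2.3, -0.6, 4.2]
width: 0.354
```

Run:
```python
from h import *
go([.607,.123,.078],-.018)
```

```text
shift [-0.5  1.   0.1] turn [0. 0. 0.] now [0.6075 0.124  0.0781] yaw -0.018 w 0.354
```

Emit:
carry_out(
  series=[
    [0.3,0,0,0,0,0,0],
    [0.3,0,0,0,0,0,0],
    [0.3,0,0,0,0,0,0],
    [0.3,0,0,-20,0,0,0],
    [0.3,0,0,-60,0,0,0],
    [0.3,0,0,-110,0,0,0],
    [1,0,0,-120,0,0,0],
    [1,0,0,-120,0,0,0],
  ],
)

```text
time: 29.55
position: [0.6082, 0.1239, 0.1986]
ee_rot: [1.0, -0.009, 0.001, -0.0]
contact_force: [-0.2, 0.3, -0.5]
width: 1.002
```

```bash
cat >> h.py <<'E'
def sedge():
    c=read_camera('top');P=cloud(c)
    for lo,hi,h,nm in((.007,.03,.014,'blade'),(.045,.065,.055,'rib')):
        m=((P[...,2]>lo)&(P[...,2]<.08)).astype(np.uint8)*255
        if nm=='rib': H=hsv(c); m=cv2.inRange(H,(20,90,30),(34,255,255))
        cs,_=cv2.findContours(m,cv2.RETR_EXTERNAL,cv2.CHAIN_APPROX_NONE)
        for k in cs:
            if cv2.contourArea(k)<50: continue
            Q=plane(c,k[:,0].astype(float),h)[:,:2]; (a,b),(w,l),t=cv2.minAreaRect((Q*1000).astype(np.float32))
            if .3<a/1000<.55 and -.42<b/1000<.35 and 60<max(w,l)<230: print(nm,round(a),round(b),round(w),round(l),round(t,1))
    s=read_camera('scene')
    for b in blobs(s,'yellow',30): print('scene yellow',b)
E
python3 - <<'E'
from h import *
c=read_camera('scene')
for b in blobs(c,'orange',8,100): 
    if .5<b[2][0]<.7 and -.1<b[2][1]: print(b)
sedge()
go([.434,-.203,.2],.33-np.pi/2)
print(get_state()['joint_pos'])
E
```

```text
(array([320.3, 185.1]), np.int32(156), array([0.5552, 0.1278, 0.1057]), np.float64(0.121))
(array([350.1, 197.5]), np.int32(238), array([0.6557, 0.1093, 0.1033]), np.float64(0.711))
(array([320.2, 197.7]), np.int32(47), array([0.5697, 0.1071, 0.0756]), np.float64(0.084))
blade 315 233 72 49 0.8
blade 434 -202 34 200 16.1
blade 442 -386 72 56 4.7
rib 433 -202 15 89 17.1
scene yellow (array([99.9, 99.7]), np.int32(32), array([-0.3797,  0.1223,  0.1919]), np.float64(0.211))
scene yellow (array([400.3, 182.6]), np.int32(200), array([0.7091, 0.351 , 0.0317]), np.float64(0.711))
scene yellow (array([207.7, 246.2]), np.int32(126), array([ 0.4357, -0.2065,  0.0547]), np.float64(0.058))
scene yellow (array([ 84.3, 335.8]), np.int32(664), array([ 0.4086, -0.5448,  0.039 ]), np.float64(0.711))
scene yellow (array([ 90.4, 360.7]), np.int32(61), array([ 0.45  , -0.5647,  0.0098]), np.float64(0.016))
shift [-166.8  329.5   -3.4] turn [0.002 0.002 1.223] now [0.6067 0.1234 0.1959] yaw -0.018 w 1.002
[-0.05409877  0.54345715 -0.30731063  1.63977369  0.18802381  0.9901454
 -2.01267887]
```

Emit:
carry_out(
  series=[
    [1,-150,300,0,0,0,-1.88],
    [1,-150,300,0,0,0,-1.88],
    [1,-150,300,0,0,0,-1.88],
    [1,-150,300,0,0,0,-1.88],
    [1,-150,300,0,0,0,-1.88],
    [1,-150,300,0,0,0,-1.88],
    [1,-150,300,0,0,0,-1.88],
    [1,-150,300,0,0,0,-1.88],
    [1,-150,300,0,0,0,-1.88],
    [1,-150,300,0,0,0,-1.88],
    [1,-150,300,0,0,0,-1.88],
    [1,-150,300,0,0,0,-1.88],
  ],
)

```text
time: 31.2
position: [0.4519, -0.1733, 0.1967]
ee_rot: [0.598, 0.801, -0.0, -0.001]
contact_force: [-0.5, 0.1, 0.4]
width: 1.0
```

Run:
```python
from h import *
go([.434,-.203,.12],1.865)
print(get_state()['joint_pos'].round(2))
```

```text
shift [-23.5 -25.5  76.7] turn [-0.001 -0.001 -0.006] now [ 0.4519 -0.1733  0.1967] yaw 1.859 w 1.0
[ 0.82  0.38 -0.67  1.97  0.3   0.89  0.29]
```

Emit:
carry_out(
  series=[
    [1,-23,-25,0,0,0,-0.005],
    [1,-23,-25,0,0,0,-0.005],
    [1,-23,-25,50,0,0,-0.005],
    [1,-23,-25,100,0,0,-0.005],
    [1,-23,-25,145,0,0,-0.005],
    [1,-23,-25,165,0,0,-0.005],
    [1,-23,-25,174,0,0,-0.005],
    [1,-23,-25,174,0,0,-0.005],
  ],
)

```text
time: 32.2
position: [0.4352, -0.2022, 0.0233]
ee_rot: [0.595, 0.804, 0.0, -0.0]
contact_force: [0.1, -0.3, 0.1]
width: 1.0
```

Run:
```python
from h import *
go([.434,-.203,.023],1.867)
c=read_camera('scene')
cv2.imwrite('pics/a6.png',cv2.resize(c['pixels'][170:320,100:300],(600,450),interpolation=2)[:,:,::-1])
```

```text
shift [-0.4 -1.4  0.3] turn [-0. -0. -0.] now [ 0.4352 -0.2022  0.0233] yaw 1.867 w 1.0
```

View pics/a6.png

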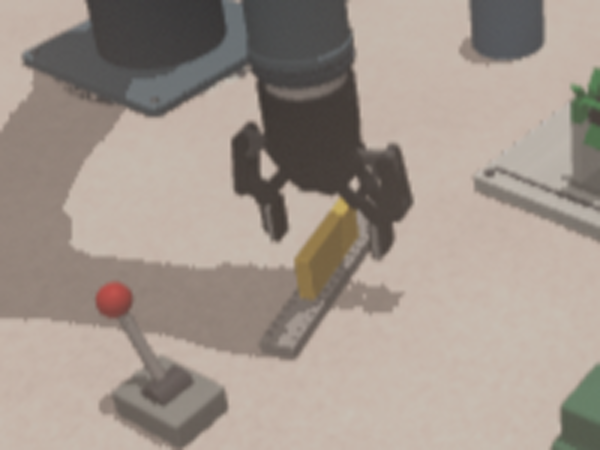

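The open fingers straddle the yellow rib at crop (325,240), and the lever (115,300) is clear. Gripping and lifting.

Emit:
carry_out(
  series=[
    [-1,0,0,0,0,0,0],
    [-1,0,0,0,0,0,0],
    [-1,0,0,0,0,0,0],
    [-1,0,0,0,0,0,0],
    [-1,0,0,0,0,0,0],
    [-1,0,0,0,0,0,0],
    [-1,0,0,0,0,0,0],
    [-1,0,0,-20,0,0,0],
    [-1,0,0,-60,0,0,0],
    [-1,0,0,-80,0,0,0],
    [-1,0,0,-80,0,0,0],
  ],
)

```text
time: 33.62
position: [0.4358, -0.2029, 0.104]
ee_rot: [0.595, 0.804, 0.0, 0.001]
contact_force: [0.2, -0.2, -3.6]
width: 0.157
```

Run:
```python
from h import *
sedge()
# bench front edge from brightness gradient / depth, top cam
c=read_camera('top');g=cv2.GaussianBlur(cv2.cvtColor(c['pixels'],cv2.COLOR_RGB2GRAY),(3,3),0).astype(float)
P=cloud(c)
pts=[]
for u in range(188,270,2):
    z=P[218:240,u,2]; d=np.where(z<.008)[0]
    pts.append([u,218+d[0]-.5 if len(d) else np.nan])
pts=np.array(pts);Q=plane(c,pts,.016);k=np.isfinite(Q[:,0])
f=np.polyfit(Q[k,1]-.1225,Q[k,0],1);print('edge depth',f,np.std(Q[k,0]-np.polyval(f,Q[k,1]-.1225)))
print(get_state()['contact_force'])
```

```text
blade 311 238 74 42 15.7
blade 324 188 79 42 11.7
blade 441 -383 56 70 89.6
scene yellow (array([100. ,  99.6]), np.int32(35), array([-0.3823,  0.1248,  0.1921]), np.float64(0.211))
scene yellow (array([400. , 183.2]), np.int32(222), array([0.709 , 0.3499, 0.0314]), np.float64(0.038))
scene yellow (array([ 84.3, 335.8]), np.int32(669), array([ 0.4086, -0.5451,  0.0391]), np.float64(0.711))
scene yellow (array([ 90.2, 360.7]), np.int32(60), array([ 0.4478, -0.5649,  0.0095]), np.float64(0.016))
edge depth [0.03168192 0.4585362 ] 0.005765276491714605
[-0.5619904   0.07953494 -2.21391007]
```

Run:
```python
from h import *
for n in('top','scene'):
    c=read_camera(n);b=cv2.GaussianBlur(cv2.cvtColor(c['pixels'],cv2.COLOR_RGB2LAB),(3,3),0).astype(float)[...,2]
    Q=[]
    for y in np.arange(-.02,.262,.006):
        xs=np.arange(.435,.482,.0005); W=np.c_[xs,np.full_like(xs,y),np.full_like(xs,.016)]
        M=np.linalg.inv(c['pose']);C=W@M[:3,:3].T+M[:3,3]
        u=(C[:,0]/C[:,2]*c['fx']+c['cx']).astype(np.float32);v=(C[:,1]/C[:,2]*c['fy']+c['cy']).astype(np.float32)
        p=cv2.remap(b.astype(np.float32),u[None],v[None],cv2.INTER_LINEAR)[0]
        d=p[12:]-p[:-12]; i=np.argmin(d); Q.append([xs[i+6],y,d[i]])
    Q=np.array(Q);f=np.polyfit(Q[:,1]-.1225,Q[:,0],1)
    for _ in range(3):
        r=abs(Q[:,0]-np.polyval(f,Q[:,1]-.1225));k=r<max(2*np.median(r),.002);f=np.polyfit(Q[k,1]-.1225,Q[k,0],1)
    print(n,f,k.sum(),len(k),np.median(r),np.median(Q[:,2]))
go([.44,.1235,.1],1.553)
```

```text
top [0.00677991 0.45748974] 41 48 0.00026917849592272836 -6.10693359375
scene [0.01256459 0.459218  ] 36 48 0.0032759918753931805 -1.7607421875
shift [309.8 100.7   2.5] turn [-0.002 -0.001  0.314] now [ 0.4341 -0.2022  0.1022] yaw 1.867 w 0.15
```

Emit:
carry_out(
  series=[
    [-1,310,101,0,0,0,0.306],
    [-1,310,101,0,0,0,0.306],
    [-1,310,101,0,0,0,0.306],
    [-1,310,101,0,0,0,0.306],
    [-1,310,101,0,0,0,0.306],
    [-1,310,101,0,0,0,0.306],
    [-1,310,101,0,0,0,0.306],
    [-1,310,101,0,0,0,0.306],
    [-1,310,101,0,0,0,0.306],
    [-1,310,101,0,0,0,0.306],
  ],
)

```text
time: 35.12
position: [0.4412, 0.1222, 0.1032]
ee_rot: [0.711, 0.703, -0.0, 0.0]
contact_force: [0.5, -0.4, -3.0]
width: 0.152
```

Run:
```python
from h import *
go([.438,.125,.024],1.561)
c=read_camera('scene')
cv2.imwrite('pics/a7.png',cv2.resize(c['pixels'][130:280,200:400],(600,450),interpolation=2)[:,:,::-1])
```

```text
shift [ 2.8 -3.2 79.2] turn [-0.     0.    -0.002] now [0.4412 0.1222 0.1032] yaw 1.559 w 0.152
```

View pics/a7.png

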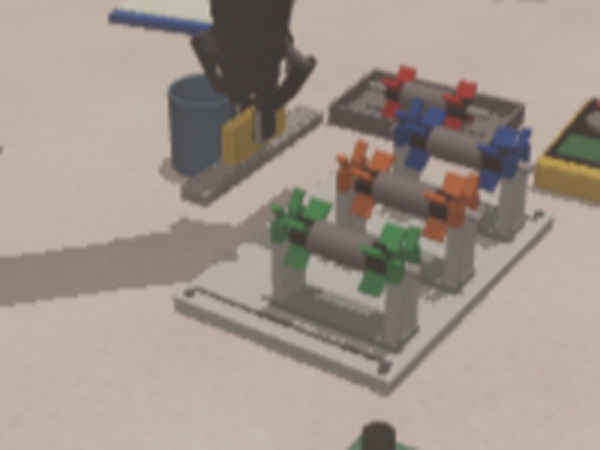

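Emit:
carry_out(
  series=[
    [-1,3,-3,30,0,0,0],
    [-1,3,-3,55,0,0,0],
    [-1,3,-3,70,0,0,0],
    [-1,3,-3,77,0,0,0],
    [-1,3,-3,79,0,0,0],
    [-1,3,-3,79,0,0,0],
  ],
)

```text
time: 35.92
position: [0.4385, 0.1265, 0.0247]
ee_rot: [0.711, 0.704, 0.0, 0.0]
contact_force: [-0.4, 0.4, -1.9]
width: 0.151
```

Run:
```python
from h import *
print(get_state()['contact_force'])
go([.443,.125,.024],1.561)
```

```text
[-0.43922704  0.43640357 -1.88559321]
shift [-1.5  4.5  0.7] turn [ 0.001 -0.    -0.   ] now [0.4385 0.1265 0.0247] yaw 1.561 w 0.151
```

Push gently towards the bench edge and watch the force.

Emit:
carry_out(
  series=[
    [-1,0,1,1,0,0,0],
    [-1,0,2,1,0,0,0],
    [-1,0,3,1,0,0,0],
    [-1,0,4,1,0,0,0],
    [-1,0,4,1,0,0,0],
  ],
)

```text
time: 36.55
position: [0.4416, 0.1263, 0.0234]
ee_rot: [0.711, 0.704, -0.0, -0.0]
contact_force: [-3.6, -0.1, 2.7]
width: 0.158
```

Emit:
carry_out(
  series=[
    [-1,0,1,0,0,0,0],
    [-1,0,2,0,0,0,0],
    [-1,0,2,0,0,0,0],
  ],
)

```text
time: 36.92
position: [0.4418, 0.1263, 0.0234]
ee_rot: [0.71, 0.704, -0.002, -0.001]
contact_force: [-10.2, -0.6, 12.6]
width: 0.154
```

Run:
```python
from h import *
s=get_state();print(s['contact_force'],s['ft_torque'])
go([.443,.125,.024],1.561)
```

```text
[-10.18864738  -0.57435829  12.58150998] [ 0.15248778  2.02034235 -0.17372806]
shift [-1.3  1.2 -0.6] turn [-0.004  0.001  0.   ] now [0.4418 0.1263 0.0234] yaw 1.561 w 0.154
```

Emit:
carry_out(
  series=[
    [-1,0,1,-1,0,0,0],
    [-1,0,1,-1,0,0,0],
    [0,0,1,-1,0,0,0],
    [0,0,1,-1,0,0,0],
    [0,0,1,-1,0,0,0],
    [0,0,0,-30,0,0,0],
    [0,0,0,-80,0,0,0],
    [0,0,0,-120,0,0,0],
    [0,0,0,-120,0,0,0],
  ],
)

```text
time: 38.05
position: [0.4465, 0.1269, 0.146]
ee_rot: [0.711, 0.703, 0.003, 0.002]
contact_force: [-0.1, -0.5, 0.0]
width: 0.504
```

Run:
```python
from h import *
go([.44,-.1,.2],0)
c=read_camera('scene')
for b in blobs(c,'yellow',30): 
    if b[2][0]>.3 and b[2][1]<.3 and b[2][1]>-.3: print(b)
cv2.imwrite('pics/a8.png',cv2.resize(c['pixels'][130:250,240:380],(770,600),interpolation=cv2.INTER_CUBIC)[:,:,::-1] if 0 else cv2.resize(c['pixels'][140:240,240:373],(798,600),interpolation=2)[:,:,::-1])
```

```text
shift [-226.9   -3.8  -54.3] turn [ 0.004 -0.006  1.56 ] now [0.4465 0.1269 0.146 ] yaw 1.56 w 0.504
(array([289.6, 188.2]), np.int32(52), array([0.4464, 0.1422, 0.0537]), np.float64(0.056))
```

View pics/a8.png

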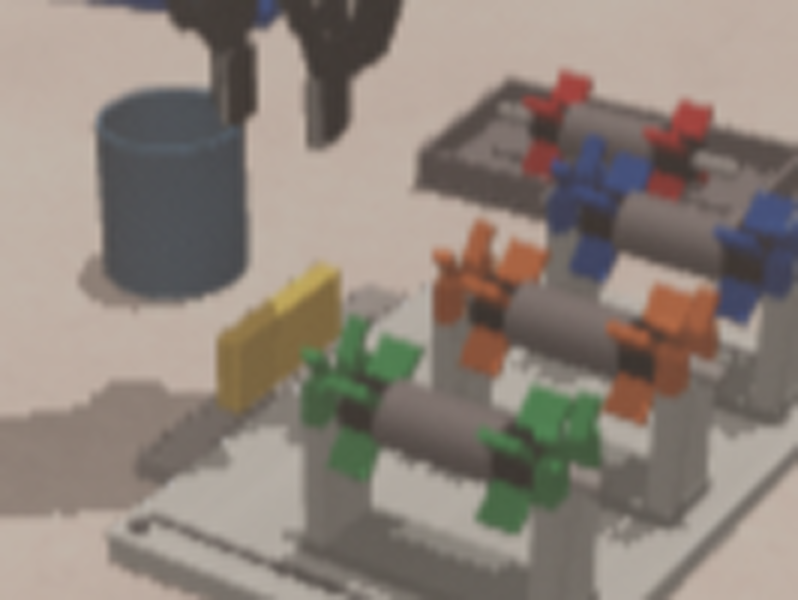

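The straightedge lies along the bench's front edge in crop (150,470)–(340,270); the three rotors are seated and the red one is in the tray. I'll move to the lever with closed fingers and check from above before pushing.

Emit:
carry_out(
  series=[
    [-1,0,0,-55,0,0,0.18],
    [-1,-60,-12,-55,0,0,0.36],
    [-1,-515,-101,-55,0,0,1.56],
    [-1,-515,-101,-55,0,0,1.56],
    [-1,-515,-101,-55,0,0,1.56],
    [-1,-515,-101,-55,0,0,1.56],
    [-1,-515,-101,-55,0,0,1.56],
    [-1,-515,-101,-55,0,0,1.56],
    [-1,-515,-101,-55,0,0,1.56],
    [-1,-515,-101,-55,0,0,1.56],
    [-1,-515,-101,-55,0,0,1.56],
    [-1,-515,-101,-55,0,0,1.56],
  ],
)

```text
time: 39.6
position: [0.338, -0.3861, 0.1972]
ee_rot: [1.0, 0.001, -0.001, -0.001]
contact_force: [-0.3, 0.3, -0.3]
width: -0.004
```

Run:
```python
from h import *
go([.34,-.387,.09],.03)
sedge()
c=read_camera('top')
H=hsv(c)
for n in('top','scene'):
    for b in blobs(read_camera(n),'red',20): 
        if b[2][1]<0: print(n,b)
cv2.imwrite('pics/a9.png',cv2.resize(c['pixels'][150:270,120:280],(800,600),interpolation=2)[:,:,::-1])
```

```text
shift [  2.2   1.1 107.2] turn [-0.002  0.001 -0.028] now [ 0.338  -0.3861  0.1972] yaw 0.002 w -0.004
blade 315 230 72 56 0.8
blade 323 189 79 40 11.7
blade 441 -385 53 70 89.6
rib 442 125 89 14 89.6
scene yellow (array([100. ,  99.9]), np.int32(35), array([-0.3806,  0.1224,  0.1924]), np.float64(0.711))
scene yellow (array([400.7, 182.5]), np.int32(201), array([0.7098, 0.352 , 0.0314]), np.float64(0.036))
scene yellow (array([286.1, 190.6]), np.int32(83), array([0.4455, 0.1244, 0.0533]), np.float64(0.057))
scene yellow (array([ 84.2, 335.7]), np.int32(670), array([ 0.4085, -0.5452,  0.0392]), np.float64(0.711))
scene yellow (array([ 90.2, 360.5]), np.int32(62), array([ 0.4484, -0.5648,  0.0093]), np.float64(0.711))
top (array([378.2, 242.5]), np.int32(45), array([ 0.4007, -0.3824,  0.1017]), np.float64(0.112))
scene (array([137.5, 269.3]), np.int32(100), array([ 0.4083, -0.3913,  0.0989]), np.float64(0.106))
```

View pics/a9.png

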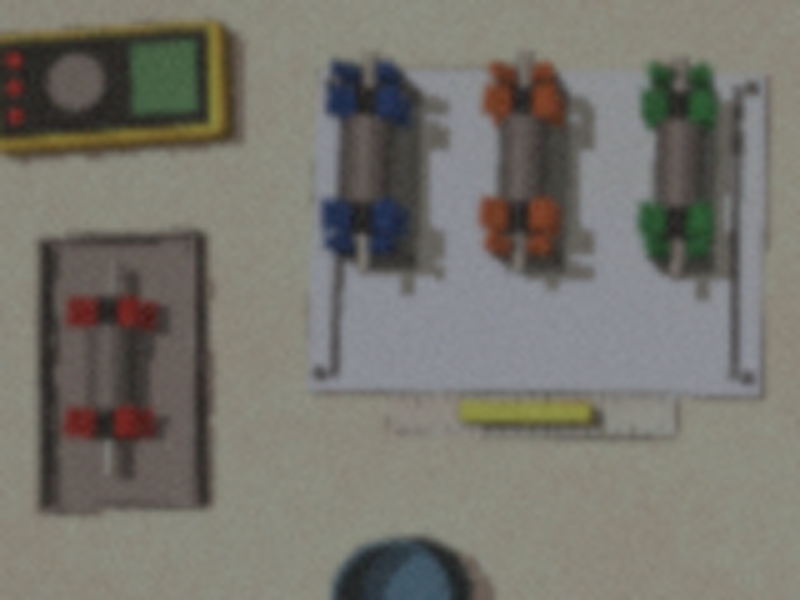

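From above, the straightedge lies along the front edge with no visible gap: crop x 385–680 against the bench's 310–765, rib centre (.442,.125), same angle as the edge. All rotors are in place, so now the lever.

Emit:
carry_out(
  series=[
    [-1,2,1,40,0,0,-0.03],
    [-1,2,1,80,0,0,-0.03],
    [-1,2,1,114,0,0,-0.03],
    [-1,2,1,114,0,0,-0.03],
    [-1,2,1,114,0,0,-0.03],
    [-1,25,1,114,0,0,-0.03],
    [-1,45,1,114,0,0,-0.03],
    [-1,65,1,114,0,0,-0.03],
    [-1,85,1,114,0,0,-0.03],
    [-1,100,1,114,0,0,-0.03],
    [-1,110,1,114,0,0,-0.03],
    [-1,110,1,114,0,0,-0.03],
  ],
)

```text
time: 41.35
position: [0.4488, -0.3884, 0.0842]
ee_rot: [1.0, 0.016, 0.0, 0.0]
contact_force: [0.4, 0.8, -0.2]
width: 0.002
```

Run:
```python
from h import *
print(get_state()['position'])
for n in('top','scene'):
    for b in blobs(read_camera(n),'red',20): 
        if b[2][1]<0: print(n,b)
```

```text
[ 0.44876551 -0.38837862  0.08424935]
top (array([376.3, 220.6]), np.int32(24), array([ 0.4711, -0.3739,  0.1071]), np.float64(0.238))
scene (array([160.6, 280.7]), np.int32(111), array([ 0.4803, -0.391 ,  0.1001]), np.float64(0.711))
```

Emit:
carry_out(
  series=[
    [-1,3,0,0,0,0,0],
    [-1,6,0,0,0,0,0],
    [-1,8,0,0,0,0,0],
    [-1,8,0,0,0,0,0],
  ],
)

```text
time: 41.95
position: [0.4543, -0.3885, 0.084]
ee_rot: [1.0, 0.015, -0.002, -0.0]
contact_force: [-4.6, 1.1, 2.2]
width: -0.003
```

Emit:
carry_out(
  series=[
    [-1,1,0,0,0,0,0],
    [-1,2,0,0,0,0,0],
    [-1,2,0,0,0,0,0],
  ],
)

```text
time: 42.32
position: [0.4545, -0.3885, 0.0839]
ee_rot: [1.0, 0.015, -0.003, -0.001]
contact_force: [-9.0, 1.2, 7.0]
width: -0.002
```

Run:
```python
from h import *
for n in('top','scene'):
    for b in blobs(read_camera(n),'red',20): 
        if b[2][1]<0: print(n,b)
```

```text
scene (array([162.2, 281.9]), np.int32(110), array([ 0.4837, -0.3901,  0.0986]), np.float64(0.107))
```

The lever is at its stop: the push force rises and it no longer moves. Backing off, then up and clear.

Emit:
carry_out(
  series=[
    [-1,-20,0,0,0,0,0],
    [-1,-60,0,0,0,0,0],
    [-1,-90,0,0,0,0,0],
    [-1,-90,0,-60,0,0,0],
    [-1,-90,0,-120,0,0,0],
    [-1,-90,0,-120,0,0,0],
  ],
)

```text
time: 43.18
position: [0.3712, -0.3935, 0.2095]
ee_rot: [1.0, 0.015, 0.004, 0.004]
contact_force: [0.9, -0.0, -1.4]
width: 0.003
```

Run:
```python
from h import *
sedge()
for n in('top','scene'):
    c=read_camera(n)
    for b in blobs(c,'red',20): 
        if b[2][0]>.3: print(n,b)
cv2.imwrite('pics/a10.png',c['pixels'][:,:,::-1])
```

```text
blade 318 214 79 87 1.0
blade 418 139 200 31 89.6
blade 441 -383 56 70 89.6
rib 418 138 88 14 89.6
scene yellow (array([400.3, 182.5]), np.int32(198), array([0.7089, 0.3526, 0.0314]), np.float64(0.037))
scene yellow (array([281.6, 187.2]), np.int32(84), array([0.4228, 0.131 , 0.0537]), np.float64(0.711))
scene yellow (array([ 84.2, 335.8]), np.int32(688), array([ 0.4089, -0.5449,  0.0389]), np.float64(0.711))
scene yellow (array([ 90.4, 360.7]), np.int32(63), array([ 0.4486, -0.5645,  0.0096]), np.float64(0.016))
top (array([136. , 211.8]), np.int32(36), array([0.5137, 0.4335, 0.046 ]), np.float64(0.057))
top (array([146.6, 212.2]), np.int32(52), array([0.5132, 0.4008, 0.0415]), np.float64(0.054))
top (array([377.1, 219.9]), np.int32(42), array([ 0.4758, -0.3815,  0.1013]), np.float64(0.109))
top (array([135.8, 234.1]), np.int32(39), array([0.4374, 0.4327, 0.0456]), np.float64(1.457))
top (array([145.9, 234. ]), np.int32(52), array([0.4377, 0.4018, 0.0401]), np.float64(0.056))
scene (array([332.7, 155.7]), np.int32(47), array([0.4382, 0.4244, 0.0448]), np.float64(0.711))
scene (array([353. , 160.8]), np.int32(54), array([0.5141, 0.4241, 0.0437]), np.float64(0.051))
scene (array([329.4, 165.9]), np.int32(28), array([0.4352, 0.3988, 0.0135]), np.float64(0.12))
scene (array([350.4, 170.4]), np.int32(23), array([0.5147, 0.4021, 0.0161]), np.float64(0.711))
scene (array([162.2, 282. ]), np.int32(104), array([ 0.4839, -0.3902,  0.0985]), np.float64(0.106))
```

View pics/a10.png

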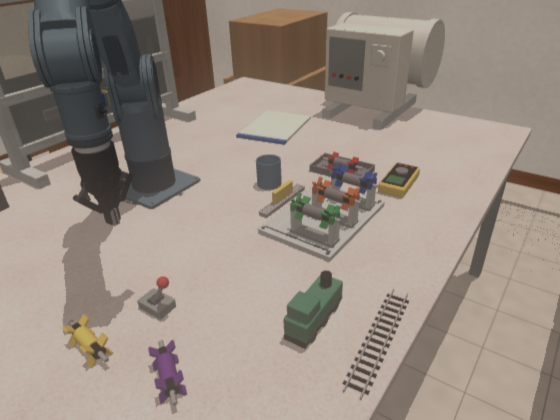

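The scene view shows the lever on (ball at (162,282)), but the straightedge has been knocked off the edge, now at (.418,.138), yellow rib at (282,190). To keep the order, I'll switch the lever off again, replace the straightedge, then switch it on.

Emit:
carry_out(
  series=[
    [-1,60,0,0,0,0,0],
    [-1,120,-3,0,0,0,0],
    [-1,164,-6,0,0,0,0],
    [-1,164,-6,0,0,0,0],
    [-1,164,-6,50,0,0,0],
    [-1,164,-6,100,0,0,0],
    [-1,164,-6,125,0,0,0],
    [-1,164,-6,125,0,0,0],
    [-1,164,-6,125,0,0,0],
  ],
)

```text
time: 44.5
position: [0.5317, -0.3806, 0.0801]
ee_rot: [1.0, 0.015, 0.0, 0.0]
contact_force: [-0.7, 0.7, -0.3]
width: -0.003
```

Run:
```python
from h import *
go([.432,-.388,.084],.03)
```

```text
shift [-99.8   4.4  -4. ] turn [ 0.001 -0.     0.   ] now [ 0.5317 -0.3806  0.0801] yaw 0.03 w -0.003
```

Emit:
carry_out(
  series=[
    [-1,0,4,-4,0,0,0],
    [-1,-20,4,-4,0,0,0],
    [-1,-40,4,-4,0,0,0],
    [-1,-60,4,-4,0,0,0],
    [-1,-80,4,-4,0,0,0],
    [-1,-92,4,-4,0,0,0],
    [-1,-97,4,-4,0,0,0],
    [-1,-100,4,-4,0,0,0],
    [-1,-100,4,-4,0,0,0],
  ],
)

```text
time: 45.62
position: [0.4322, -0.3871, 0.0834]
ee_rot: [1.0, 0.016, 0.0, 0.0]
contact_force: [-0.3, -0.3, -0.5]
width: 0.004
```

Run:
```python
from h import *
for b in blobs(read_camera('scene'),'red',20): 
    if b[2][1]<0: print(b)
```

Emit:
carry_out(
  series=[
    [-1,-2,0,0,0,0,0],
    [-1,-4,0,0,0,0,0],
    [-1,-6,0,0,0,0,0],
    [-1,-6,0,0,0,0,0],
  ],
)

```text
time: 46.18
position: [0.4256, -0.3872, 0.0832]
ee_rot: [1.0, 0.015, -0.0, -0.0]
contact_force: [0.1, 0.2, -0.5]
width: -0.001
```

Emit:
carry_out(
  series=[
    [-1,-2,0,0,0,0,0],
    [-1,-4,0,0,0,0,0],
    [-1,-6,0,0,0,0,0],
    [-1,-6,0,0,0,0,0],
  ],
)

```text
time: 46.68
position: [0.4245, -0.3873, 0.0838]
ee_rot: [1.0, 0.016, 0.004, 0.001]
contact_force: [12.3, -1.2, -7.1]
width: 0.003
```

Run:
```python
from h import *
c=read_camera('scene')
for b in blobs(c,'red',4): 
    if b[2][1]<0: print(b)
cv2.imwrite('pics/a11.png',cv2.resize(c['pixels'][210:330,80:240],(640,480))[:,:,::-1])
```

```text
(array([134.2, 271.8]), np.int32(20), array([ 0.4045, -0.3978,  0.095 ]), np.float64(0.105))
```

View pics/a11.png

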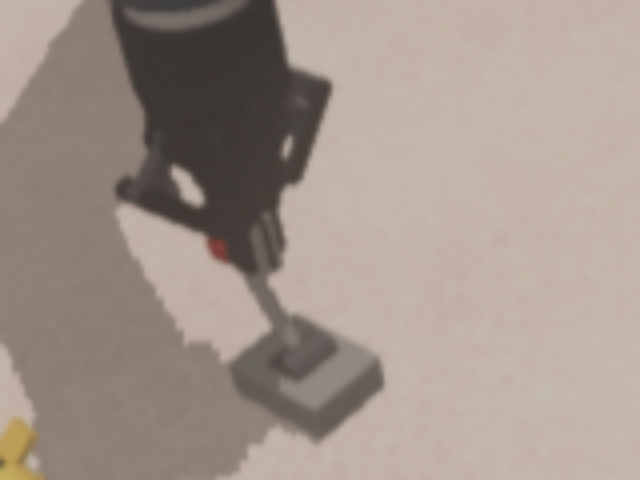

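The lever is at its off stop (ball at crop (217,248)). Going back for the straightedge.

Emit:
carry_out(
  series=[
    [-1,20,0,0,0,0,0],
    [-1,40,0,0,0,0,0],
    [-1,40,0,-60,0,0,0],
    [0,40,0,-115,0,0,0],
    [0,40,-60,-115,0,0,-0.18],
    [0,15,-525,-115,0,0,-1.534],
    [0,15,-525,-115,0,0,-1.534],
    [0,15,-525,-115,0,0,-1.534],
    [0,15,-525,-115,0,0,-1.534],
    [0,15,-525,-115,0,0,-1.534],
    [0,15,-525,-115,0,0,-1.534],
    [0,15,-525,-115,0,0,-1.534],
  ],
)

```text
time: 48.22
position: [0.4206, 0.111, 0.1985]
ee_rot: [0.722, 0.692, -0.0, 0.001]
contact_force: [1.2, -0.4, 0.0]
width: 0.501
```

Run:
```python
from h import *
for b in blobs(read_camera('scene'),'red',20): 
    if b[2][1]<0: print(b)
for b in blobs(read_camera('scene'),'yellow',30): 
    if b[2][0]>.3 and -.3<b[2][1]<.3: print(b)
go([.418,.139,.12],1.564)
```

```text
(array([137.2, 269.4]), np.int32(95), array([ 0.407 , -0.3916,  0.0986]), np.float64(0.711))
(array([282. , 186.9]), np.int32(83), array([0.4228, 0.1348, 0.0535]), np.float64(0.058))
shift [22.4 -3.  79.1] turn [ 0.001 -0.003 -0.027] now [0.4201 0.1162 0.199 ] yaw 1.537 w 0.503
```

Emit:
carry_out(
  series=[
    [0.3,22,-3,0,0,0,-0.027],
    [0.3,22,-3,0,0,0,-0.027],
    [0.3,22,-3,40,0,0,-0.027],
    [0.3,22,-3,79,0,0,-0.027],
    [0.3,22,-3,79,0,0,-0.027],
  ],
)

```text
time: 48.95
position: [0.4172, 0.1297, 0.1174]
ee_rot: [0.715, 0.699, -0.003, -0.001]
contact_force: [0.4, -0.2, 0.0]
width: 0.65
```

Run:
```python
from h import *
go([.418,.139,.0238],1.564)
```

```text
shift [ 9.5  1.1 93.6] turn [-0.006  0.002 -0.015] now [0.4172 0.1297 0.1174] yaw 1.549 w 0.65
```

Emit:
carry_out(
  series=[
    [0.3,9,1,30,0,0,-0.015],
    [0.3,9,1,60,0,0,-0.015],
    [0.3,9,1,82,0,0,-0.015],
    [0.3,9,1,93,0,0,-0.015],
    [0.3,9,1,93,0,0,-0.015],
  ],
)

```text
time: 49.58
position: [0.4209, 0.1405, 0.0268]
ee_rot: [0.709, 0.705, 0.0, 0.0]
contact_force: [0.2, 0.2, 0.8]
width: 0.655
```

Run:
```python
from h import *
go([.418,.139,.0238],1.564)
print(get_state()['joint_pos'].round(2))
```

```text
shift [-1.5 -2.9  3. ] turn [0.001 0.    0.001] now [0.4209 0.1405 0.0268] yaw 1.565 w 0.655
[-0.06  0.61 -0.45  2.16  0.56  0.48 -0.94]
```

Close, lift slightly, and look at the hold.

Emit:
carry_out(
  series=[
    [-1,0,-1,3,0,0,0],
    [-1,0,-1,3,0,0,0],
    [-1,0,-1,3,0,0,0],
    [-1,0,-1,3,0,0,0],
    [-1,0,-1,3,0,0,0],
    [-1,0,-1,3,0,0,0],
    [-1,0,-1,-6,0,0,0],
    [-1,0,-1,-6,0,0,0],
  ],
)

```text
time: 50.58
position: [0.4197, 0.1409, 0.0328]
ee_rot: [0.709, 0.705, 0.0, 0.0]
contact_force: [0.5, 0.4, -3.2]
width: 0.153
```

Run:
```python
from h import *
go([.437,.1265,.0325],1.564)
print(get_state()['contact_force'])
```

```text
shift [-14.3  17.4   0.3] turn [ 0.001 -0.     0.001] now [0.4197 0.1409 0.0328] yaw 1.565 w 0.153
[ 0.54302008  0.37354615 -3.20993997]
```

Emit:
carry_out(
  series=[
    [-1,-6,9,0,0,0,0],
    [-1,-13,17,0,0,0,0],
    [-1,-13,17,0,0,0,0],
    [-1,-13,17,4,0,0,0],
    [-1,-13,17,7,0,0,0],
    [-1,-13,17,8,0,0,0],
    [-1,-13,18,9,0,0,0],
    [-1,-13,20,9,0,0,0],
    [-1,-13,21,9,0,0,0],
    [-1,-13,22,9,0,0,0],
    [-1,-13,22,9,0,0,0],
  ],
)

```text
time: 51.95
position: [0.4363, 0.1278, 0.0238]
ee_rot: [0.708, 0.706, -0.004, -0.001]
contact_force: [-17.1, -1.4, 27.4]
width: 0.155
```

Emit:
carry_out(
  series=[
    [-1,0,-5,-4,0,0,0],
    [-1,0,-5,-4,0,0,0],
    [-1,0,-5,-4,0,0,0],
  ],
)

```text
time: 52.32
position: [0.4368, 0.1277, 0.0272]
ee_rot: [0.709, 0.705, 0.0, 0.0]
contact_force: [0.5, -0.4, -2.5]
width: 0.153
```

Run:
```python
from h import *
go([.4415,.1275,.0238],1.564)
print(get_state()['contact_force'])
sedge()
```

```text
shift [-0.1  4.7  3.4] turn [ 0.001 -0.     0.001] now [0.4368 0.1277 0.0272] yaw 1.565 w 0.153
[ 0.53374382 -0.35475681 -2.47684109]
blade 311 233 73 52 25.9
blade 437 60 70 28 89.6
blade 441 -385 53 70 89.6
scene yellow (array([100. ,  99.8]), np.int32(34), array([-0.3805,  0.123 ,  0.1914]), np.float64(0.711))
scene yellow (array([400.1, 182.8]), np.int32(208), array([0.7087, 0.3516, 0.0309]), np.float64(0.038))
scene yellow (array([ 84.2, 335.8]), np.int32(661), array([ 0.4092, -0.5452,  0.0392]), np.float64(0.711))
scene yellow (array([ 90.3, 360.4]), np.int32(59), array([ 0.449 , -0.5644,  0.0103]), np.float64(0.017))
```

Emit:
carry_out(
  series=[
    [-1,0,1,1,0,0,0],
    [-1,0,1,2.5,0,0,0],
    [-1,0,2,2.5,0,0,0],
    [-1,0,3,2.5,0,0,0],
    [-1,0,4,2.5,0,0,0],
    [-1,0,4,2.5,0,0,0],
  ],
)

```text
time: 53.18
position: [0.4405, 0.1277, 0.0248]
ee_rot: [0.709, 0.705, 0.0, 0.0]
contact_force: [-0.4, -0.7, -2.5]
width: 0.153
```

Emit:
carry_out(
  series=[
    [-1,0,1,0.5,0,0,0],
    [-1,0,2,0.5,0,0,0],
    [-1,0,3,0.5,0,0,0],
    [-1,0,3,0.5,0,0,0],
  ],
)

```text
time: 53.68
position: [0.4424, 0.1277, 0.0241]
ee_rot: [0.709, 0.705, -0.001, -0.0]
contact_force: [-3.9, 0.8, -1.2]
width: 0.151
```

Run:
```python
from h import *
s=get_state();print(s['contact_force'],s['ft_torque'],s['position'])
```

```text
[-3.91828742  0.81748762 -1.17422242] [ 0.25035517  0.83128388 -0.28768877] [0.44236983 0.12774065 0.02407226]
```

Contact with the edge at x≈.442, as before. A little more pressure, settle down, release.

Emit:
carry_out(
  series=[
    [-1,0,1,0,0,0,0],
    [-1,0,2,0.5,0,0,0],
    [-1,0,2,0.5,0,0,0],
    [0,0,1.5,0,0,0,0],
    [0,0,1.5,0,0,0,0],
    [0,0,1.5,0,0,0,0],
    [0,0,0,-30,0,0,0],
    [0,0,0,-80,0,0,0],
    [0,0,0,-170,0,0,0],
    [0,0,0,-170,0,0,0],
  ],
)

```text
time: 54.92
position: [0.4449, 0.1282, 0.1975]
ee_rot: [0.709, 0.705, 0.002, 0.001]
contact_force: [-0.4, -0.1, 0.9]
width: 0.494
```

Run:
```python
from h import *
go([.34,-.387,.197],.03)
```

```text
shift [-5.158e+02 -1.021e+02 -5.000e-01] turn [ 0.003 -0.004  1.535] now [0.4449 0.1282 0.1975] yaw 1.565 w 0.494
```

Emit:
carry_out(
  series=[
    [-1,-30,-6,0,0,0,0.18],
    [-1,-90,-18,0,0,0,0.36],
    [-1,-516,-102,0,0,0,1.535],
    [-1,-516,-102,0,0,0,1.535],
    [-1,-516,-102,0,0,0,1.535],
    [-1,-516,-102,0,0,0,1.535],
    [-1,-516,-102,0,0,0,1.535],
    [-1,-516,-102,0,0,0,1.535],
    [-1,-516,-102,0,0,0,1.535],
    [-1,-516,-102,0,0,0,1.535],
    [-1,-516,-102,0,0,0,1.535],
    [-1,-516,-102,0,0,0,1.535],
  ],
)

```text
time: 56.42
position: [0.3391, -0.3863, 0.1943]
ee_rot: [1.0, 0.016, 0.0, -0.0]
contact_force: [-0.7, 0.6, -0.4]
width: -0.002
```

Run:
```python
from h import *
go([.34,-.387,.084],.03)
sedge()
c=read_camera('top')
cv2.imwrite('pics/a12.png',cv2.resize(c['pixels'][150:270,120:280],(800,600),interpolation=2)[:,:,::-1])
```

```text
shift [  0.8   0.8 110.3] turn [-0.001 -0.     0.003] now [ 0.3391 -0.3863  0.1943] yaw 0.033 w -0.002
blade 313 237 74 49 6.9
blade 324 189 79 38 13.7
blade 441 -385 53 70 89.6
rib 442 125 89 14 89.6
scene yellow (array([100.1,  99.9]), np.int32(37), array([-0.3805,  0.1252,  0.188 ]), np.float64(0.21))
scene yellow (array([400.2, 182.5]), np.int32(195), array([0.7097, 0.3509, 0.0317]), np.float64(0.711))
scene yellow (array([286.1, 190.6]), np.int32(85), array([0.4452, 0.1223, 0.0532]), np.float64(0.058))
scene yellow (array([ 84.2, 335.7]), np.int32(673), array([ 0.4081, -0.5447,  0.0391]), np.float64(0.711))
scene yellow (array([ 90.4, 360.7]), np.int32(60), array([ 0.4488, -0.5644,  0.0093]), np.float64(0.016))
```

View pics/a12.png

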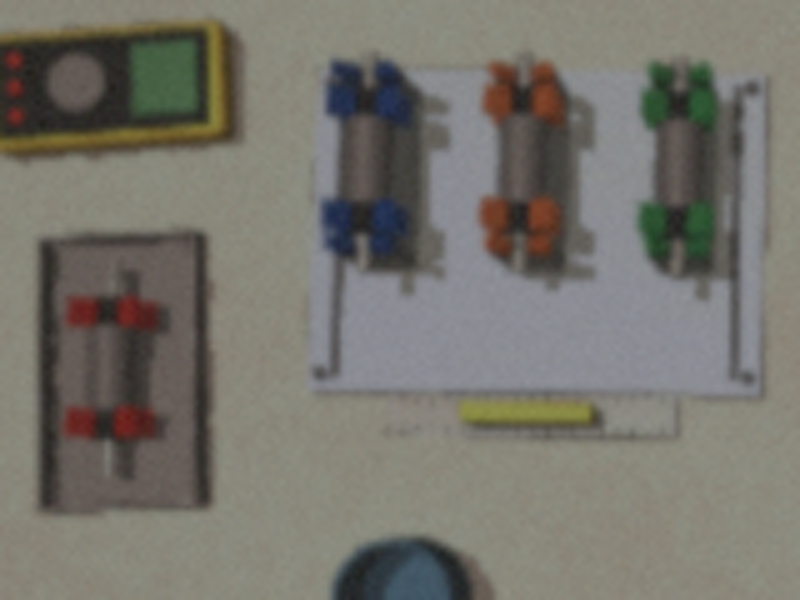

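The straightedge is back flush (rib centre (.442,.125), same picture as before) with the lever still off. Switching the lever on.

Emit:
carry_out(
  series=[
    [-1,2,1,40,0,0,0],
    [-1,2,1,80,0,0,0],
    [-1,2,1,110,0,0,0],
    [-1,2,1,110,0,0,0],
    [-1,20,1,110,0,0,0],
    [-1,40,1,110,0,0,0],
    [-1,60,1,110,0,0,0],
    [-1,80,1,110,0,0,0],
    [-1,98,1,110,0,0,0],
    [-1,110,1,110,0,0,0],
    [-1,114,1,110,0,0,0],
    [-1,114,1,110,0,0,0],
  ],
)

```text
time: 58.08
position: [0.4525, -0.3853, 0.0842]
ee_rot: [1.0, 0.015, 0.0, 0.0]
contact_force: [-0.6, 0.7, 0.2]
width: -0.002
```

Emit:
carry_out(
  series=[
    [-1,2,0,0,0,0,0],
    [-1,4,0,0,0,0,0],
    [-1,4,0,0,0,0,0],
  ],
)

```text
time: 58.45
position: [0.4542, -0.3856, 0.0841]
ee_rot: [1.0, 0.014, -0.002, -0.0]
contact_force: [-6.3, 1.2, 3.9]
width: -0.0
```

At the stop again. Backing off.

Emit:
carry_out(
  series=[
    [-1,-20,0,0,0,0,0],
    [-1,-60,0,0,0,0,0],
    [-1,-90,0,0,0,0,0],
    [-1,-90,0,-60,0,0,0],
    [-1,-90,0,-120,0,0,0],
    [-1,-90,0,-120,0,0,0],
  ],
)

```text
time: 59.2
position: [0.3691, -0.3904, 0.2094]
ee_rot: [1.0, 0.015, 0.004, 0.004]
contact_force: [-0.3, 0.3, -1.0]
width: -0.003
```

Run:
```python
from h import *
sedge()
for n in('top','scene'):
    c=read_camera(n)
    for col in('red','blue','orange','green'):
        for b in blobs(c,col,10): 
            if .42<b[2][0]<.7 and -.42<b[2][1]<.45: print(n,col,b[0],b[2])
```

```text
blade 312 236 74 48 13.4
blade 440 -384 71 57 2.9
rib 442 125 89 14 89.6
scene yellow (array([400.4, 182.6]), np.int32(203), array([0.708 , 0.3518, 0.0312]), np.float64(0.036))
scene yellow (array([285.9, 190.7]), np.int32(86), array([0.4456, 0.1207, 0.0537]), np.float64(0.057))
scene yellow (array([ 84.2, 335.7]), np.int32(676), array([ 0.4074, -0.5446,  0.039 ]), np.float64(0.05))
scene yellow (array([ 90.3, 360.5]), np.int32(64), array([ 0.449 , -0.5646,  0.0096]), np.float64(0.017))
top red [136.  211.7] [0.5133 0.4332 0.0475]
top red [146.7 212.2] [0.5135 0.3998 0.0405]
top red [377.2 220. ] [ 0.4755 -0.3809  0.1017]
top red [135.8 234. ] [0.4377 0.4337 0.0441]
top red [145.9 234.1] [0.4378 0.4009 0.0382]
top blue [197.4 168.9] [0.6492 0.2121 0.1085]
top blue [188.1 169.5] [0.6474 0.2416 0.1095]
top blue [187.4 194.5] [0.5651 0.242  0.1105]
top blue [196.6 194.5] [0.5662 0.2124 0.1086]
top orange [219.8 167.8] [0.6524 0.1358 0.1082]
top orange [228.8 168.9] [0.6498 0.106  0.1065]
top orange [227.9 194.9] [0.5638 0.1094 0.1066]
top orange [218.9 194.5] [0.5639 0.1381 0.1093]
top green [250.6 170.8] [0.6421 0.0325 0.1086]
top green [259.9 170.8] [0.6416 0.0023 0.1095]
top green [259.2 195.2] [0.5603 0.0054 0.1111]
top green [250.6 195.5] [0.5604 0.0325 0.1121]
scene red [332.7 155.7] [0.4382 0.4244 0.045 ]
scene red [353.1 160.7] [0.5147 0.4277 0.0435]
scene red [329.5 165.8] [0.437  0.4006 0.013 ]
scene red [350.4 170.4] [0.5158 0.4024 0.0161]
scene red [162.1 281.9] [ 0.4837 -0.3904  0.0984]
scene blue [337.9 166. ] [0.5517 0.2378 0.1119]
scene blue [343.9 168.5] [0.57   0.2427 0.1065]
scene blue [367.9 175.5] [0.6489 0.2399 0.1091]
scene blue [373.9 176. ] [0.6674 0.2356 0.1123]
scene orange [320.1 185.2] [0.5548 0.1249 0.1053]
scene orange [350.  197.5] [0.6559 0.1092 0.1028]
scene orange [320.3 197.9] [0.5704 0.1066 0.0755]
scene green [330.3 208.7] [0.6447 0.0307 0.1073]
```

Everything checks out, so I'm handing in.

```bash
python3 -c "
from cell import *
print(job_done())"
```

```text
the job is handed in; nothing more can be done
None
```

The job is done and handed in at about 59 s of the 208 s allowed; the hand-in reports no verdict.

- **Rotors:** The worn red rotor was lifted out of the blue stand and lies in the grey tray. The blue, green and orange rotors sit in their own stands. Their blade-top heights (about 0.107–0.112 m in the top view) match those of the red rotor when it was seated, and all three are level front to back.
- **Straightedge:** It lies flat against the bench's front edge, about midway along. Its centre measures (0.442, 0.125) m, against an edge at x ≈ 0.4575 m and a half-width of 0.015 m. Its angle matches the edge and no gap shows from above.
- **Lever:** It is on and at its stop. The ball moved about 76 mm, and the push force rose as the lever stopped moving.

**What went wrong:** After my first push of the lever, a check showed the straightedge had been knocked about 25 mm off the edge. I pulled the lever back to off, put the straightedge back flush, then pushed the lever on again. The lever was therefore on once, before the final order was right. While putting the straightedge back I pressed it into the table too hard for a moment (about 27 N down, 17 N sideways at the wrist), then lifted and redid it.

The last checks agree with each other, except that the scene camera puts the rib's x about 3 mm further out than the top camera. That is within that view's bias. I never touched the multimeter, locomotive, mug or the look-alike rotors.

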